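Turn a pine post upright on a bench stop and set it in the glue-up jig

ROBOT

A 6-joint arm with a two-finger parallel gripper is mounted at the origin on a cart in front of the work surface, level with it; the furniture and walls round the work are solid. World frame = base frame: x ahead of the robot, y to its left, z up, the work surface at z = 0. Lengths are in m, angles in rad, forces in N, time in s.
With the tool pointing down it reaches from about 0.275 to 0.775 m from the base axis. Payload 14.6 kg.
Tool frame: the origin (TCP) lies on the mounting face of the last link; the fingertips stand 173 mm ahead of it and the grasp point (between the pads) lies 155 mm ahead of it; z points along the fingers, y is the direction in which the jaws open and shut (so a half turn about z gives the same grasp; the last joint's range is limited). The gripper opens to 85 mm and grips with 20 to 120 N. Pads are 22 mm wide; open, the fingers measure 114 mm over their backs; the gripper's body (76 mm by 85 mm) begins 54 mm behind the grasp point. The pads swing forward as they close: fully open they stand 13 mm farther back than shut.
Start: joints at [1.083, 0.263, -0.048, 1.259, 0, 1.415], TCP at [0.172, 0.496, 0.405] pointing down, gripper open.
Joint ranges: [-2.65, 2.65], [-0.89, 1.7], [-1.18, 1.37], [-2.13, 2.11], [-1.35, 1.29], [-3.14, 3.14]. Speed limits (rad/s): [1.89, 1.89, 2.57, 2.79, 3.14, 3.14].

INTERFACE

Orientations are given as a unit quaternion [w, x, y, z].
In Python, from station import arm gives the robot as it stands. The module is installed in compiled form; this text tells all that it offers.
- The arm moves only by the tool arm_command, never from a script. Its argument "rows" is one flat list of numbers, 7 for each row, row after row: the shift along the tool's x, y, z in units of 30 mm (1.0 is 30 mm), then the turn, a rotation vector about the tool's x, y, z in degrees, then the closure, from 0 (fully open) to 1 (shut). A call has 1 to 10 rows; each row shifts and turns the commanded pose from where the row before left it, along the tool's axes as they then stand; what a row does not reach is not made up. A row lasts 1/10 s, in which the tool goes at most 50 mm and 8.59 degrees, less where a joint would pass 70% of its speed; a pose out of reach is approached as far as the arm can. A call is refused whole if a number of a shift passes 1 or a number of a turn 8.59, either way. A call with a gripper value outside its range is refused whole. The fingers move at their own pace and stop on an object; "grip_force" is the grip in N (left out, the last holds). Time passes only in rows, so rows that do not move let the fingers close. It gives the time, the measured TCP pose, the force and the opening at its end, in the units of the state.
- arm.state(): the state, without advancing time (a new reading comes with each control period).
- arm.camera(name): name is "side" or "top"; returns the picture (480x640x3 uint8, red, green, blue); there is no depth.
- arm.calibration(name): a dict with "K" (3x3 intrinsics, pixels), "rvec" (rotation vector, rad) and "tvec" (3), from world to camera coordinates, as OpenCV has them. Camera axes: x right, y down, z forward; pixel columns grow to the right and rows downward; lengths in m; the calibration is good to about 2 mm. A picture is of the moment at which its call begins. calibration takes no time and is no camera call.
- arm.close_job(): hands the job in, once; it reports no verdict.
The state is a dict: "time_s": time; "joint_positions": joint angles; "qd": joint speeds; "effort": joint torques, N m; "position": TCP position; "eef_rot": TCP orientation; "contact_force": force on the tool from outside, world axes, zero at the start; "torque": the same for the moment, N m; "opening": finger opening in m.
Only numpy, scipy, OpenCV 4.12 (cv2) and the standard library are available. Lean on these libraries where they do the work, as an engineer would, in place of code of your own. Each camera call takes 0.05 s, during which the arm holds its last target.

TASK

Pick up the pine block that lies flat on the bench and, still holding it, push it against the top edge of the bench stop so that it turns in the fingers until it is upright. Stand it on end in the glue-up jig, under the beam, with its broad face against the low back strip, and slide it along until it is snug against the spacer, so that it has the spacer's gap from the post already fixed there. Then take the spacer out, leaving the post standing, and set it down on the bench clear of the jig; do not disturb the jar, tape measure or sanding block.

Things in the scene. Friction and masses are not known exactly. Their poses are not given: they have to be found in the camera images.
- post: Loose pine block (the post), 45 x 110 x 30 mm, about 80 g, lying flat between the robot and the bench stop, its length pointing roughly away from the robot. Origin: centre of its underside as it lies; z up as it lies. Gripped lightly (about 20 N) by its 45 mm width, it turns about the line between the fingers when an end is pushed with some 10 N.
- post_center (a point): Centre of the loose post; its axes lie along the edges: x along the 45 mm, y along the 110 mm, z along the 30 mm. In its place in the jig, either end up, it lies at x = -15, y = 17.5, z = 67 mm in the jig's frame, 45 mm width along the jig's y.
- bench_stop: Fixed upright dark hardwood post on the bench, 30 x 30 mm, 125 mm high, with crisp top edges; narrower than the 45 mm block, so fingers that hold the block by its width can pass on either side. Origin: centre of its foot; x points roughly away from the robot (the face towards the robot is at x = -15 mm), z up.
- jig: Fixed plywood and pine glue-up jig. Origin on the bench under the middle of the front face of its low back strip; x points away from the robot, y left, z up. Base plate: top at z = 12 mm, x -90 to +50 mm, y -160 to +160 mm. Back strip: x 0 to 20 mm, y -125 to +125 mm, top at z = 37 mm.
- jig_beam (a point): Middle of the lower front edge of the jig's overhead press beam: in the jig's frame x = -11 mm, z = 190 mm. The beam runs the full 320 mm width, 25 mm thick and 55 mm deep, with two screw knobs on top up to z = 254 mm. It rests on two 34 mm square uprights at x 10 to 44 mm, y = +-143 mm, and is open behind. It bars a vertical gripper from the posts' place: reach in under it tilted.
- fixed_post_center (a point): Centre of a pine post like the loose one, fixed upright on the jig's base plate against the back strip: in the jig's frame it fills x -30 to 0, y 75 to 120, z 12 to 122 mm. Its y points up.
- spacer: Loose pine offcut that sets the gap, about 100 g, standing on edge on the base plate against the right side of the fixed post and the back strip: 35 mm thick (along the jig's y), 90 mm long (along the jig's x: it sticks out 60 mm in front of the posts), 60 mm high (top 72 mm over the bench). Origin at the centre of its right broad face.
- spacer_center (a point): Centre of the spacer; its axes lie along its edges: x up (60 mm), y along the length (90 mm), z along the thickness (35 mm).
- screw_jar: Bystander: closed screw jar, 64 mm wide, 88 mm high, between the bench stop and the jig, farther back. Origin: centre of its foot.
- tape_measure: Bystander: tape measure, 75 x 89 x 34 mm, at the left near the robot. Origin: centre of its underside.
- sanding_block: Bystander: black sanding block, 72 x 108 x 38 mm, at the right. Origin: centre of its underside.
There are look-alikes about, which are no part of the job. What is shaped like the post but pink is not meant.

How it is judged:
By the outcome, as a careful person would: the job done as asked, in the order asked, and still so for the second after the job is handed in, with the robot touching nothing.
It also fails if it takes over 59 s, if anything falls off the work surface, if the arm or the gripper's body presses on something with over 40 N, if the wrist force passes 120 N, or if a joint passes its speed limit or range.

## Working session

There is one attempt and no reset: what is moved stays moved. The work goes in short steps, Python scripts to look and compute and a tool call to move; the robot and the scene stay as the last step left them, time stands still between calls to the robot, and variables do not carry over. Pictures are saved under pics/ and viewed, and the job is handed in when it is done.

Besides the shell and the picture viewer there is one more tool, called by a JSON object that holds its "fn" and its "kwargs", one argument or row to a line. arm_command: Moves the arm, as the interface text tells. Its arguments: {"type":"object","properties":{"rows":{"type":"array","items":{"type":"number"}},"grip_force":{"type":"number"}},"required":["rows"]}

```bash
mkdir -p pics; ls; python3 - <<'E'
from station import arm
import cv2
print(arm.state())
for n in("side","top"):
    im=arm.camera(n); cv2.imwrite(f"pics/{n}0.png",im[:,:,::-1]); 
    c=arm.calibration(n); print(n,c)
    R=cv2.Rodrigues(c["rvec"])[0]; print("campos",-R.T@c["tvec"])
E
```

```text
pics
{'time_s': 0.0, 'joint_positions': array([ 1.08266778e+00,  2.63511291e-01, -4.89493419e-02,  1.25936781e+00,
        3.32809948e-06,  1.41548417e+00]), 'qd': array([ 0.0017723 , -0.00118195, -0.00060588, -0.0004526 , -0.00042229,
        0.00122578]), 'effort': array([ 4.44554011e-03, -6.37607932e+01,  3.84568441e+01,  1.32616141e-02,
        1.87783116e-04, -2.20229526e-05]), 'position': array([0.1714879 , 0.49610563, 0.40422647]), 'eef_rot': array([-1.64756433e-04,  1.65641219e-01,  9.86185946e-01, -4.89056402e-04]), 'contact_force': array([-0.08409422,  0.442291  , -0.08097537]), 'torque': array([-0.04728232, -0.03127452, -0.00305719]), 'opening': 0.08539652370406438}
side {'K': array([[541.37409552,   0.        , 316.15662887],
       [  0.        , 541.37409552, 242.32104631],
       [  0.        ,   0.        ,   1.        ]]), 'rvec': array([ 2.14099052,  0.05363209, -0.05510966]), 'tvec': array([-0.54079368,  0.07550041,  1.42464392])}
campos [ 0.62487363 -1.12269315  0.8227159 ]
top {'K': array([[612.17877819,   0.        , 327.10781852],
       [  0.        , 612.17877819, 231.4609843 ],
       [  0.        ,   0.        ,   1.        ]]), 'rvec': array([ 2.18191687, -2.12990642,  0.17424727]), 'tvec': array([-0.08378988,  0.57979608,  1.6662191 ])}
campos [ 0.33855614 -0.04072141  1.73297197]
```

View pics/side0.png

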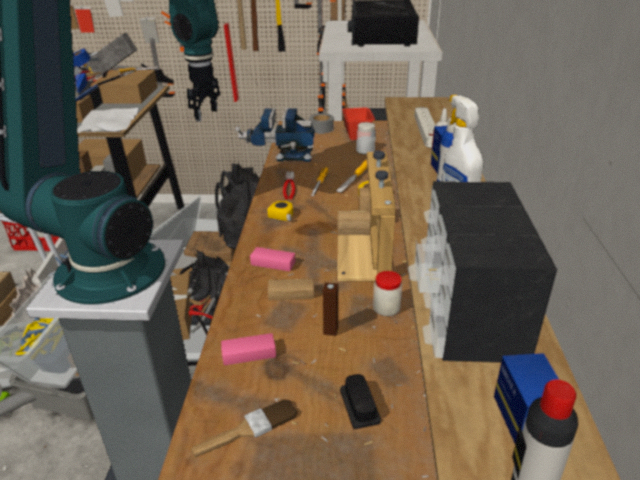

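View pics/top0.png

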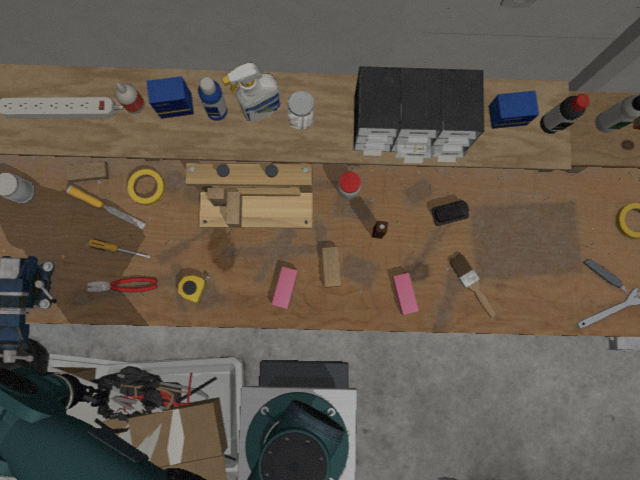

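The top view shows the pine block at about (331,267), the stop at (380,230), the jig at (255,200) and pink look-alikes at (285,287) and (405,293). I'll zoom in next.

```bash
python3 - <<'E'
import cv2
t=cv2.imread("pics/top0.png"); s=cv2.imread("pics/side0.png")
cv2.imwrite("pics/t0a.png",cv2.resize(t[150:300,180:380],None,fx=4,fy=4,interpolation=cv2.INTER_CUBIC))
cv2.imwrite("pics/t0b.png",cv2.resize(t[205:300,310:400],None,fx=6,fy=6,interpolation=cv2.INTER_CUBIC))
cv2.imwrite("pics/s0a.png",cv2.resize(s[140:345,250:410],None,fx=2.9*1,fy=2.9,interpolation=cv2.INTER_CUBIC))
E
```

```text
(no output)
```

View pics/t0a.png

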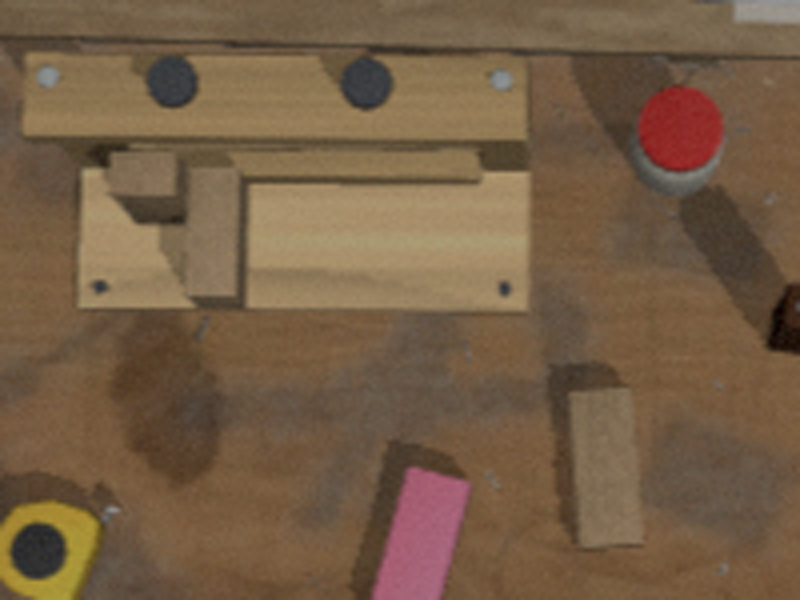

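View pics/t0b.png

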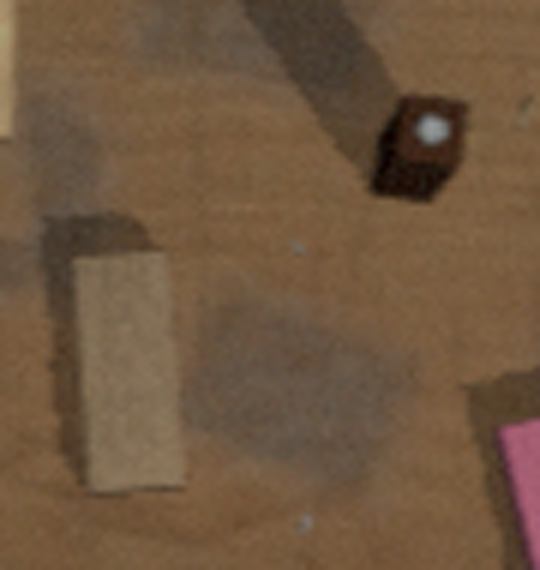

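View pics/s0a.png

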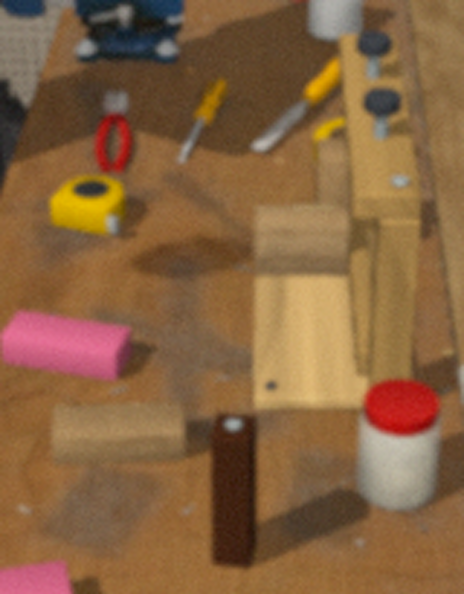

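```bash
cat > h.py <<'E'
import numpy as np,cv2
from scipy.spatial.transform import Rotation as Rn
from station import arm
C={n:arm.calibration(n) for n in("side","top")}
def ray(n,p):
    c=C[n];R=cv2.Rodrigues(c["rvec"])[0]
    d=R.T@np.linalg.solve(c["K"],[p[0],p[1],1.]);return -R.T@c["tvec"],d
def onz(n,p,z):
    o,d=ray(n,p);return o+d*(z-o[2])/d[2]
def proj(n,P):
    c=C[n];return cv2.projectPoints(np.float64(P).reshape(-1,3),c["rvec"],c["tvec"],c["K"],None)[0][:,0]
def tri(p1,p2):
    o1,d1=ray("top",p1);o2,d2=ray("side",p2)
    d1/=np.linalg.norm(d1);d2/=np.linalg.norm(d2)
    s=np.linalg.lstsq(np.c_[d1,-d2],o2-o1,rcond=None)[0]
    a,b=o1+d1*s[0],o2+d2*s[1];return (a+b)/2,np.linalg.norm(a-b)
def crop(im,x0,y0,x1,y1,f,name):
    cv2.imwrite("pics/"+name,cv2.resize(im[y0:y1,x0:x1,::-1],None,fx=f,fy=f,interpolation=cv2.INTER_CUBIC))
E
python3 - <<'E'
from h import *
np.set_printoptions(precision=4,suppress=True)
def cv(p,f,o): return ((np.array(p,float)+.5)/f-.5)+np.array(o)
B=lambda p:cv(p,6,(310,205)); A=lambda p:cv(p,4,(180,150)); S=lambda p:cv(p,2.9,(250,140))
P=np.array([onz("top",B(p),.03) for p in[(76,258),(163,253),(184,485),(90,491)]])
print("post",P,P.mean(0)); print(np.linalg.norm(P-np.roll(P,1,0),axis=1), "dir",np.arctan2(*( (P[0]+P[1]-P[2]-P[3])[[1,0]])))
st=[(405,95),(467,101),(460,162),(395,147)]
Q=np.array([onz("top",B(p),.125) for p in st]);print("stop",Q,Q.mean(0),onz("top",B((432,129)),.13))
print("stud tri",tri(B((432,129)),S((233,425))))
print("stop foot side",onz("side",S((213,558)),0),onz("side",S((252,565)),0))
J=np.array([onz("top",A(p),.012) for p in[(78,310),(527,312),(530,172)]]);print("base",J)
Bm=np.array([onz("top",A(p),.245) for p in[(25,53),(527,56),(527,138),(23,136)]]);print("beam",Bm)
Sp=np.array([onz("top",A(p),.072) for p in[(190,168),(238,167),(239,297),(187,295)]]);print("spacer",Sp,Sp.mean(0))
F=np.array([onz("top",A(p),.122) for p in[(110,152),(178,152),(178,195),(110,193)]]);print("fixed",F)
St=np.array([onz("top",A(p),.037) for p in[(480,181),(245,183)]]);print("strip",St)
print("side base corner near", onz("side",S((365,405)),.012),onz("side",S((253,402)),.012))
E
```

```text
post [[ 0.5375 -0.0574  0.03  ]
 [ 0.5408 -0.098   0.03  ]
 [ 0.433  -0.1099  0.03  ]
 [ 0.4292 -0.0665  0.03  ]] [ 0.4851 -0.0829  0.03  ]
[0.1086 0.0407 0.1085 0.0436] dir 0.09680365931678209
stop [[ 0.6029 -0.2009  0.125 ]
 [ 0.6009 -0.2285  0.125 ]
 [ 0.5734 -0.2256  0.125 ]
 [ 0.5794 -0.1967  0.125 ]] [ 0.5892 -0.2129  0.125 ] [ 0.5871 -0.2125  0.13  ]
stud tri (array([ 0.5869, -0.2128,  0.1282]), np.float64(0.0010666312660191665))
stop foot side [ 0.5704 -0.214   0.    ] [ 0.6006 -0.2207  0.    ]
base [[ 0.5891  0.2923  0.012 ]
 [ 0.5959 -0.0253  0.012 ]
 [ 0.6973 -0.0248  0.012 ]]
beam [[ 0.7156  0.2884  0.245 ]
 [ 0.7224 -0.0232  0.245 ]
 [ 0.6702 -0.0246  0.245 ]
 [ 0.6629  0.2867  0.245 ]]
spacer [[0.6813 0.209  0.072 ]
 [0.6829 0.176  0.072 ]
 [0.5922 0.1714 0.072 ]
 [0.5927 0.207  0.072 ]] [0.6372 0.1908 0.072 ]
fixed [[0.6804 0.2553 0.122 ]
 [0.6816 0.2099 0.122 ]
 [0.6524 0.2086 0.122 ]
 [0.6525 0.2539 0.122 ]]
strip [[0.6846 0.01   0.037 ]
 [0.6788 0.1752 0.037 ]]
side base corner near [ 0.6924 -0.0284  0.012 ] [ 0.596  -0.0274  0.012 ]
```

```bash
python3 - <<'E'
from h import *
np.set_printoptions(precision=4,suppress=True)
t=cv2.imread("pics/top0.png")[:,:,::-1]; s=cv2.imread("pics/side0.png")[:,:,::-1]
crop(t,365,212,395,245,18,"t0c.png"); crop(s,315,275,345,340,9,"s0c.png")
def cv_(p,f,o): return ((np.array(p,float)+.5)/f-.5)+np.array(o)
S=lambda p:cv_(p,2.9,(250,140));A=lambda p:cv_(p,4,(180,150))
print("post foot side",onz("side",S((55,460)),0),onz("side",S((187,460)),0))
Bm=np.array([onz("top",A(p),.215) for p in[(25,53),(527,56),(527,138),(23,136)]]);print("beam",Bm)
O=np.array([.6828,.1355]);y=.022;c,sn=np.cos(y),np.sin(y)
J=lambda x,yy,z:[O[0]+c*x-sn*yy,O[1]+sn*x+c*yy,z]
pts=[J(-.09,.16,.012),J(-.09,-.16,.012),J(-.011,-.16,.215),J(-.011,.16,.215),J(-.03,.075,.122),J(-.03,.12,.122),J(-.09,.04,.072),J(-.09,.075,.072),J(0,-.125,.037),J(-.011,-.16,.19)]
im=t.copy()
for P in proj("top",pts): cv2.circle(im,tuple(np.int32(np.round(P*16))),8,(255,0,0),-1,shift=4)
crop(im,180,150,380,300,4,"t0d.png")
im=s.copy()
for P in proj("side",pts): cv2.circle(im,tuple(np.int32(np.round(P*16))),8,(255,0,0),-1,shift=4)
crop(im,320,150,410,290,4,"s0d.png")
E
```

```text
post foot side [ 0.4321 -0.0986  0.    ] [ 0.5427 -0.0945  0.    ]
beam [[ 0.7232  0.295   0.215 ]
 [ 0.7301 -0.0228  0.215 ]
 [ 0.6768 -0.0242  0.215 ]
 [ 0.6695  0.2933  0.215 ]]
```

View pics/t0c.png

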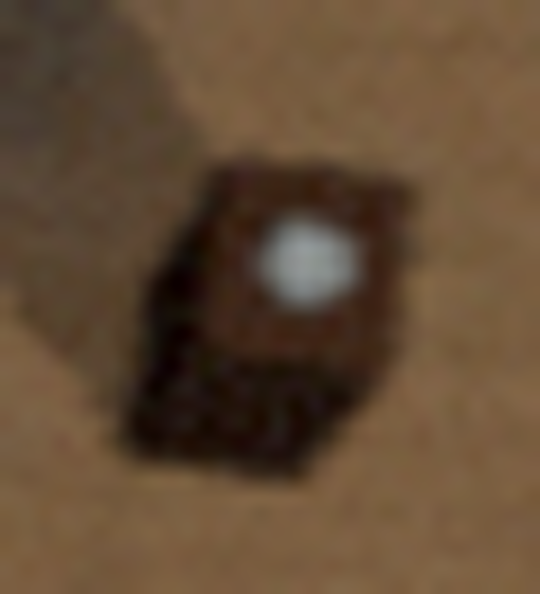

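View pics/s0c.png

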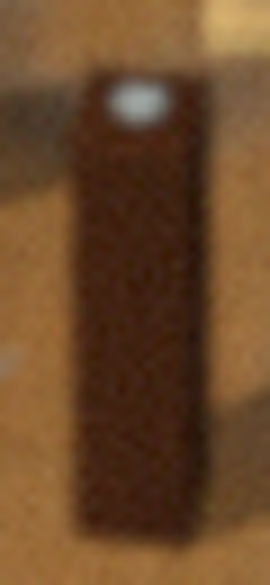

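View pics/t0d.png

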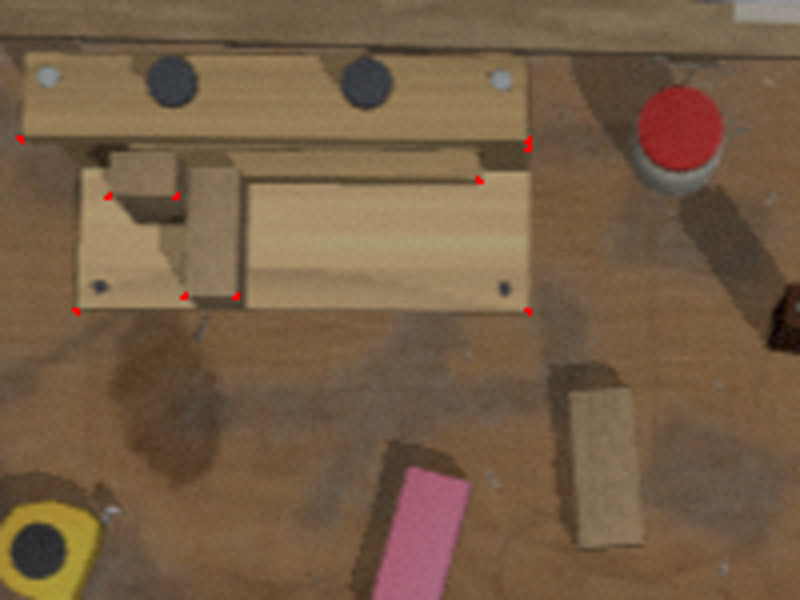

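View pics/s0d.png

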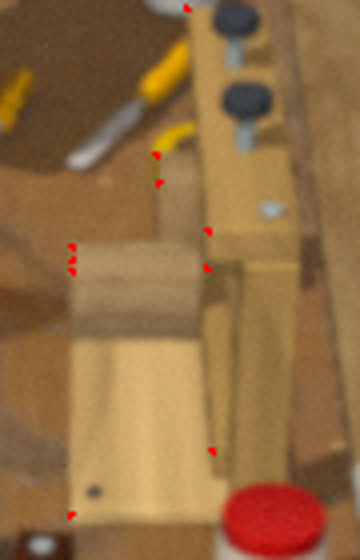

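The jig's predicted corners land on the picture within about 1 px. The jig is at about (0.683, 0.1355) with a yaw of 0.022. The post centre is (0.486, -0.083) with a yaw of 0.097, and the stop is at (0.588, -0.213) with a yaw of about -0.13. Next I'll write the move planner.

```bash
cat >> h.py <<'E'
def tool(psi,th):
    # tool x toward robot, y left, z down; yaw psi; tilted th forward (deg)
    return Rn.from_euler('z',psi)*Rn.from_matrix([[-1,0,0],[0,1,0],[0,0,-1.]])*Rn.from_rotvec([0,-np.radians(th),0])
def cur():
    s=arm.state();q=s["eef_rot"];return s["position"],Rn.from_quat([q[1],q[2],q[3],q[0]])
def plan(g,psi,th,clo,start=None,L=.155,maxn=99):
    p,R=cur() if start is None else start
    R1=tool(psi,th);p1=np.array(g)-L*R1.as_matrix()[:,2]
    w=(R.inv()*R1).as_rotvec(degrees=True);d=p1-p
    n=int(np.ceil(max(np.linalg.norm(w)/8.4,np.linalg.norm(d)/.03+1e-9,1)))
    print(f"n={n} |d|={np.linalg.norm(d):.3f} |w|={np.linalg.norm(w):.1f}")
    Rk=R
    for k in range(n):
        sh=Rk.inv().apply(d/n)/.03
        print(",".join(f"{v:.2f}" for v in [*sh,*(w/n)])+f",{clo}")
        Rk=Rk*Rn.from_rotvec(w/n,degrees=True)
    return p1,R1
def grip(L=.155):
    p,R=cur();m=R.as_matrix();g=p+L*m[:,2];s=arm.state()
    print("t",round(s["time_s"],2),"grip",g.round(4),"tilt",np.degrees(np.arctan2(np.hypot(m[0,2],m[1,2]),-m[2,2])).round(1),"yaw_y",np.arctan2(-m[0,1],m[1,1]).round(3),"F",s["contact_force"].round(1),"open",round(s["opening"],4),"q",s["joint_positions"].round(2))
E
python3 -c "
from h import *
s=plan([.515,-.080,.12],.097,0,0)
print();plan([.515,-.080,.021],.097,0,0,start=s)"
```

```text
n=23 |d|=0.683 |w|=24.6
-0.74,-0.63,0.19,-0.00,-0.00,-1.07,0
-0.73,-0.64,0.19,-0.00,-0.00,-1.07,0
-0.72,-0.65,0.19,-0.00,-0.00,-1.07,0
-0.71,-0.67,0.19,-0.00,-0.00,-1.07,0
-0.69,-0.68,0.19,-0.00,-0.00,-1.07,0
-0.68,-0.69,0.19,-0.00,-0.00,-1.07,0
-0.67,-0.71,0.19,-0.00,-0.00,-1.07,0
-0.66,-0.72,0.19,-0.00,-0.00,-1.07,0
-0.64,-0.73,0.19,-0.00,-0.00,-1.07,0
-0.63,-0.74,0.19,-0.00,-0.00,-1.07,0
-0.61,-0.75,0.19,-0.00,-0.00,-1.07,0
-0.60,-0.76,0.19,-0.00,-0.00,-1.07,0
-0.59,-0.78,0.19,-0.00,-0.00,-1.07,0
-0.57,-0.79,0.19,-0.00,-0.00,-1.07,0
-0.56,-0.80,0.19,-0.00,-0.00,-1.07,0
-0.54,-0.81,0.19,-0.00,-0.00,-1.07,0
-0.53,-0.82,0.19,-0.00,-0.00,-1.07,0
-0.51,-0.83,0.19,-0.00,-0.00,-1.07,0
-0.49,-0.84,0.19,-0.00,-0.00,-1.07,0
-0.48,-0.85,0.19,-0.00,-0.00,-1.07,0
-0.46,-0.85,0.19,-0.00,-0.00,-1.07,0
-0.45,-0.86,0.19,-0.00,-0.00,-1.07,0
-0.43,-0.87,0.19,-0.00,-0.00,-1.07,0

n=4 |d|=0.099 |w|=0.0
0.00,0.00,0.83,0.00,0.00,0.00,0
0.00,0.00,0.83,0.00,0.00,0.00,0
0.00,0.00,0.83,0.00,0.00,0.00,0
0.00,0.00,0.83,0.00,0.00,0.00,0
```

{"fn": "arm_command", "kwargs": {
  "rows": [-0.7,-0.7,0,0,0,-1,0,-0.7,-0.7,0,0,0,-1,0,-0.7,-0.7,0.1,0,0,-1,0,-0.7,-0.7,0.2,0,0,-1,0,-0.7,-0.7,0.2,0,0,-1,0,-0.7,-0.7,0.2,0,0,-1,0,-0.7,-0.7,0.2,0,0,-1,0,-0.65,-0.7,0.2,0,0,-1,0,-0.65,-0.7,0.2,0,0,-1,0,-0.65,-0.75,0.2,0,0,-1,0]
}}

```text
time_s: 1.1
position: [0.3174, 0.2388, 0.3594]
eef_rot: [-0.0, 0.079, 0.997, -0.0]
contact_force: [-0.7, -0.1, -0.3]
opening: 0.0855
```

{"fn": "arm_command", "kwargs": {
  "rows": [-0.6,-0.75,0.2,0,0,-1,0,-0.6,-0.8,0.2,0,0,-1,0,-0.6,-0.8,0.2,0,0,-1,0,-0.55,-0.8,0.2,0,0,-1,0,-0.55,-0.8,0.2,0,0,-1,0,-0.55,-0.8,0.2,0,0,-1,0,-0.5,-0.8,0.2,0,0,-1,0,-0.5,-0.85,0.2,0,0,-1,0,-0.5,-0.85,0.2,0,0,-1,0,-0.45,-0.85,0.2,0,0,-1,0]
}}

```text
time_s: 2.1
position: [0.4598, -0.0169, 0.2993]
eef_rot: [-0.0, -0.008, 1.0, 0.0]
contact_force: [0.6, 0.1, 0.2]
opening: 0.0851
```

```bash
python3 -c "
from h import *
grip();s=plan([.515,-.080,.09],.097,0,0)"
```

```text
t 2.1 grip [ 0.4597 -0.0169  0.1443] tilt 0.0 yaw_y 0.017 F [0.6 0.1 0.2] open 0.0851 q [-0.21  0.22 -0.41  0.94  0.   -0.23]
n=4 |d|=0.100 |w|=4.6
-0.45,-0.53,0.45,0.00,-0.00,-1.15,0
-0.44,-0.54,0.45,0.00,-0.00,-1.15,0
-0.43,-0.55,0.45,0.00,-0.00,-1.15,0
-0.42,-0.56,0.45,0.00,-0.00,-1.15,0
```

{"fn": "arm_command", "kwargs": {
  "rows": [-0.45,-0.55,0.45,0,0,-1.15,0,-0.45,-0.55,0.45,0,0,-1.15,0,-0.4,-0.55,0.45,0,0,-1.15,0,-0.4,-0.55,0.45,0,0,-1.15,0,0,0,0,0,0,0,0]
}}

```text
time_s: 2.6
position: [0.5141, -0.0807, 0.2439]
eef_rot: [-0.001, -0.048, 0.999, 0.0]
contact_force: [0.0, -0.3, 0.1]
opening: 0.0855
```

```bash
python3 -c "
from h import *
t=arm.camera('top');s=arm.camera('side')
crop(t,290,210,400,310,5,'t1.png');crop(s,240,180,380,330,4,'s1.png')
grip();s=plan([.515,-.080,.021],.097,0,0)"
```

```text
t 2.7 grip [ 0.5129 -0.0792  0.0903] tilt 0.1 yaw_y 0.096 F [-0.6 -0.3 -0.4] open 0.0854 q [-0.31  0.36 -0.37  0.85  0.   -0.41]
n=3 |d|=0.069 |w|=0.1
-0.02,-0.01,0.77,0.01,-0.02,-0.02,0
-0.02,-0.01,0.77,0.01,-0.02,-0.02,0
-0.02,-0.01,0.77,0.01,-0.02,-0.02,0
```

View pics/t1.png

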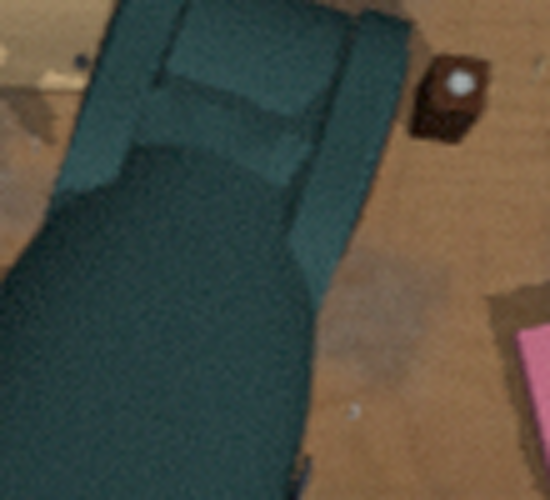

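View pics/s1.png

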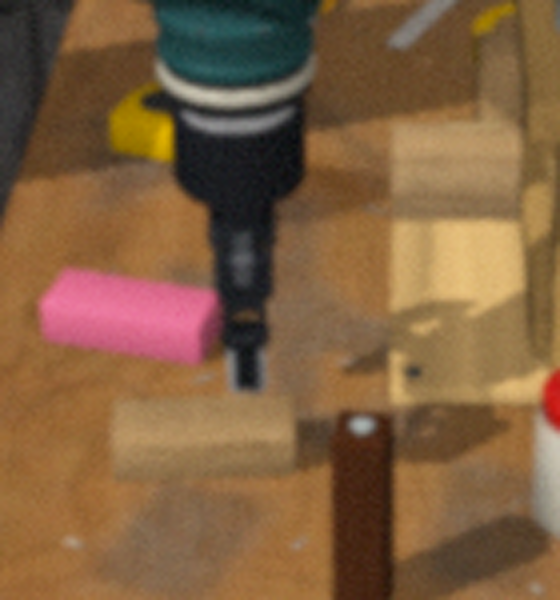

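The top view is now mostly blocked by the arm. In the side view (crop 4x) the right finger hangs at about (245,370), over the far part of the block, which spans about x 115 to 295. That matches the plan, so I'll descend and grip.

{"fn": "arm_command", "kwargs": {
  "rows": [0,0,0.75,0,0,0,0,0,0,0.75,0,0,0,0,0,0,0.7,0,0,0,0,0,0,0,0,0,0,0,0,0,0,0,0,0,0.6,0,0,0,0,0,0,0.8,0,0,0,0,0,0,0.8,0,0,0,0,0,0,0.8],
  "grip_force": 40
}}

```text
time_s: 3.5
position: [0.5137, -0.0793, 0.181]
eef_rot: [0.001, -0.048, 0.999, -0.0]
contact_force: [-2.3, 0.9, 9.8]
opening: 0.0442
```

```bash
python3 -c "
from h import *
grip()"
```

```text
t 3.5 grip [ 0.514  -0.0794  0.026 ] tilt 0.1 yaw_y 0.096 F [-2.3  0.9  9.8] open 0.0442 q [-0.31  0.43 -0.46  0.68  0.   -0.41]
```

```bash
python3 -c "
from h import *
print('jar',onz('top',(349,183),.088))
p,R=cur();st=(p+np.array([0,0,.06]),R)
s=plan([.58,-.16,.24],0.0,45,.8,start=st);print()
s=plan([.6665,-.2229,.24],-.13,45,.8,start=s)"
```

```text
jar [ 0.7111149  -0.12610317  0.088     ]
n=6 |d|=0.142 |w|=45.2
0.28,-0.42,-0.60,0.36,-7.48,0.88,0.8
0.19,-0.43,-0.63,0.36,-7.48,0.88,0.8
0.10,-0.44,-0.65,0.36,-7.48,0.88,0.8
0.01,-0.44,-0.65,0.36,-7.48,0.88,0.8
-0.08,-0.45,-0.65,0.36,-7.48,0.88,0.8
-0.17,-0.45,-0.63,0.36,-7.48,0.88,0.8

n=4 |d|=0.100 |w|=7.4
-0.52,-0.41,0.52,1.32,-0.00,1.32,0.8
-0.52,-0.38,0.52,1.32,-0.00,1.32,0.8
-0.53,-0.36,0.53,1.32,-0.00,1.32,0.8
-0.54,-0.33,0.54,1.32,-0.00,1.32,0.8
```

{"fn": "arm_command", "kwargs": {
  "rows": [0,0,-0.5,0,0,0,0.8,0,0,-0.5,0,0,0,0.8,0,0,-1,0,0,0,0.8,0,0,0,0,0,0,0.8]
}}

```text
time_s: 3.9
position: [0.5143, -0.0796, 0.2432]
eef_rot: [0.003, -0.048, 0.999, -0.001]
contact_force: [1.2, -0.1, -1.9]
opening: 0.0442
```

```bash
python3 -c "
from h import *
s=arm.camera('side')
crop(s,240,180,380,330,4,'s2.png');grip()"
```

```text
t 3.95 grip [ 0.5145 -0.0796  0.0866] tilt 0.2 yaw_y 0.097 F [ 0.6  0.  -1.3] open 0.0441 q [-0.31  0.36 -0.38  0.83  0.   -0.41]
```

View pics/s2.png

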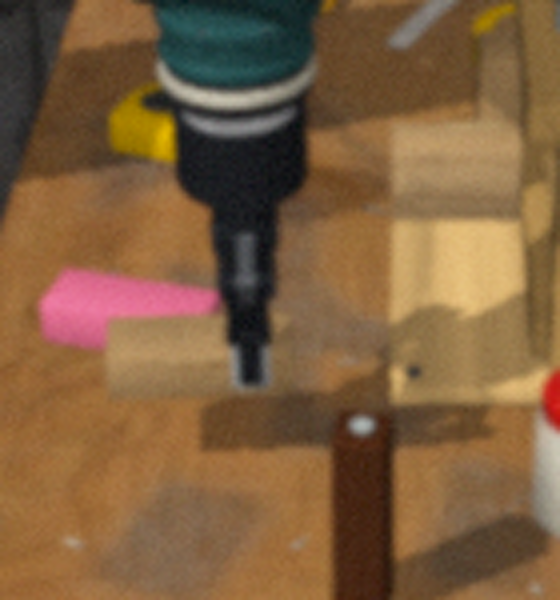

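Lifted level: in the side view the block spans crop x 105 to 290 and the right finger is at (250,350). Next I'll tilt and carry it past the stop.

{"fn": "arm_command", "kwargs": {
  "rows": [0.28,-0.42,-0.6,0.35,-7.5,0.9,0.8,0.2,-0.43,-0.63,0.35,-7.5,0.9,0.8,0.1,-0.44,-0.65,0.35,-7.5,0.9,0.8,0,-0.44,-0.65,0.35,-7.5,0.9,0.8,-0.08,-0.45,-0.65,0.35,-7.5,0.9,0.8,-0.17,-0.45,-0.63,0.35,-7.5,0.9,0.8,0,0,0,0,0,0,0.8]
}}

```text
time_s: 4.65
position: [0.4692, -0.161, 0.3495]
eef_rot: [0.385, 0.002, 0.923, -0.0]
contact_force: [-0.2, 0.4, -0.3]
opening: 0.0443
```

{"fn": "arm_command", "kwargs": {
  "rows": [-0.52,-0.4,0.52,1.3,0,1.3,0.8,-0.52,-0.38,0.52,1.3,0,1.3,0.8,-0.53,-0.36,0.53,1.3,0,1.3,0.8,-0.54,-0.33,0.54,1.3,0,1.3,0.8,0,0,0,0,0,0,0.8]
}}

```text
time_s: 5.15
position: [0.5596, -0.2093, 0.3468]
eef_rot: [0.38, 0.061, 0.922, -0.024]
contact_force: [0.0, -0.3, -1.2]
opening: 0.0438
```

```bash
python3 -c "
from h import *
s=arm.camera('side')
crop(s,240,160,400,340,3.3,'s3.png');grip()
f=np.array([.603,-.2146]);n=np.array([.9916,-.1296])
a=f+.056*n; 
s=plan([*a,.168],-.13,45,.8)"
```

```text
t 5.2 grip [ 0.6667 -0.2224  0.2365] tilt 44.8 yaw_y -0.13 F [-1.7  1.1 -1.4] open 0.044 q [-0.55  0.18 -0.52  0.13  0.29 -0.3 ]
n=3 |d|=0.070 |w|=0.3
0.61,-0.00,0.48,0.04,-0.08,-0.03,0.8
0.61,-0.00,0.48,0.04,-0.08,-0.03,0.8
0.61,-0.00,0.48,0.04,-0.08,-0.03,0.8
```

View pics/s3.png

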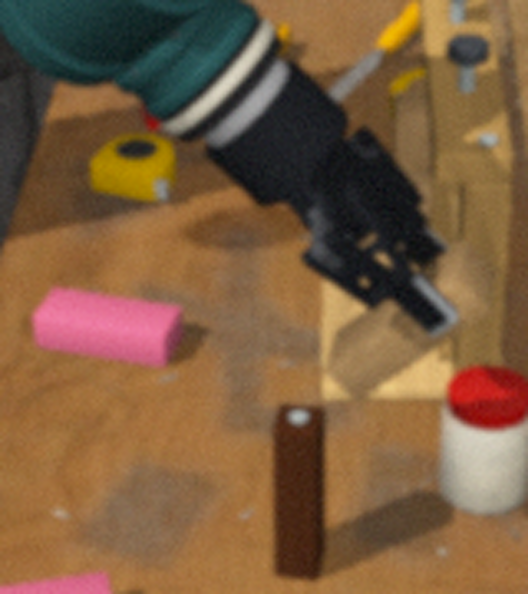

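The block is held at 45° beyond the stop, whose top is at crop (300,415). At this slope the tail corner has to meet the stop's far face just under its top edge, with the grip then pulled back and up. I'll lower it to that position.

```bash
python3 -c "
from h import *
f=np.array([.603,-.2146]);n=np.array([.9916,-.1296])
s=plan([*(f+.073*n),.20],-.13,45,.8)
s=plan([*(f+.073*n),.169],-.13,45,.8,start=s)
print('arc')
# corner rel grip vs turned angle
prev=np.array([.073,.169])
for a in [45,55,65,75,85,90]:
    r=np.radians(a);t=-np.array([np.cos(r),np.sin(r)])*.083+np.array([-np.sin(r),np.cos(r)])*.005
    print(a,(np.array([0,.115])-t).round(4))
"
```

```text
n=2 |d|=0.038 |w|=0.3
0.33,-0.01,0.54,0.06,-0.11,-0.05,0.8
0.34,-0.00,0.54,0.06,-0.11,-0.05,0.8
n=2 |d|=0.031 |w|=0.0
0.37,0.00,0.37,0.00,0.00,0.00,0.8
0.37,0.00,0.37,0.00,0.00,0.00,0.8
arc
45 [0.0622 0.1702]
55 [0.0517 0.1801]
65 [0.0396 0.1881]
75 [0.0263 0.1939]
85 [0.0122 0.1972]
90 [0.005 0.198]
```

{"fn": "arm_command", "kwargs": {
  "rows": [0.33,0,0.54,0,0,0,0.8,0.34,0,0.54,0,0,0,0.8,0.37,0,0.37,0,0,0,0.8,0.37,0,0.37,0,0,0,0.8,0,0,0,0,0,0,0.8],
  "grip_force": 40
}}

```text
time_s: 5.7
position: [0.565, -0.2086, 0.2769]
eef_rot: [0.379, 0.061, 0.923, -0.023]
contact_force: [1.0, -0.7, 0.1]
opening: 0.0444
```

```bash
python3 -c "
from h import *
s=arm.camera('side');t=arm.camera('top')
crop(s,280,200,380,340,4,'s4.png');crop(t,330,170,410,260,6,'t4.png');grip()"
```

```text
t 5.8 grip [ 0.6745 -0.2231  0.1698] tilt 44.9 yaw_y -0.13 F [ 0.1 -0.2  0.3] open 0.0443 q [-0.54  0.27 -0.63 -0.07  0.29 -0.3 ]
```

View pics/s4.png

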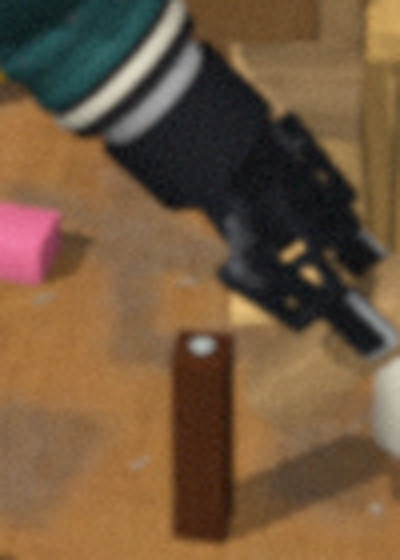

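View pics/t4.png

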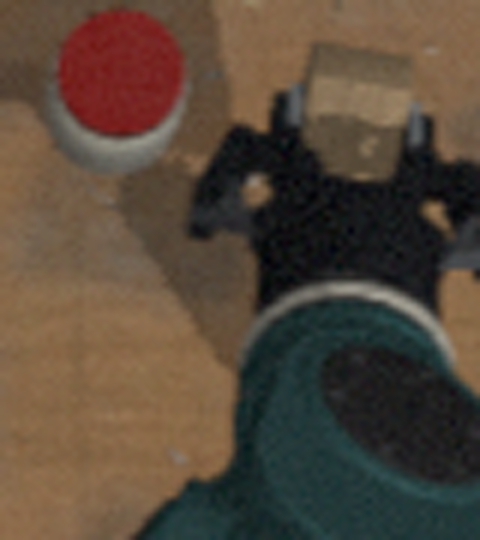

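In the side view the tail hangs just behind the stop, whose top is at (205,345). In the top view the block is clear of the jar. Now I'll pull back to contact with a 20 N grip.

{"fn": "arm_command", "kwargs": {
  "rows": [0.1,0,-0.1,0,0,0,0.8,0.1,0,-0.1,0,0,0,0.8,0.05,0,-0.05,0,0,0,0.8],
  "grip_force": 20
}}

```text
time_s: 6.1
position: [0.5552, -0.2082, 0.2803]
eef_rot: [0.382, 0.061, 0.922, -0.024]
contact_force: [0.3, -0.7, -0.4]
opening: 0.0442
```

{"fn": "arm_command", "kwargs": {
  "rows": [0.1,0,-0.1,0,0,0,0.8,0.05,0,-0.1,0,0,0,0.8]
}}

```text
time_s: 6.3
position: [0.5495, -0.2077, 0.2829]
eef_rot: [0.385, 0.06, 0.921, -0.024]
contact_force: [13.1, 1.8, 4.9]
opening: 0.0442
```

```bash
python3 -c "
from h import *
grip()"
```

```text
t 6.3 grip [ 0.6589 -0.2217  0.174 ] tilt 45.3 yaw_y -0.129 F [13.1  1.8  4.9] open 0.0442 q [-0.56  0.25 -0.66 -0.08  0.3  -0.31]
```

{"fn": "arm_command", "kwargs": {
  "rows": [0.07,0,-0.18,0,0,0,0.8,0.07,0,-0.18,0,0,0,0.8,0.1,0,-0.2,0,0,0,0.8,0.1,0,-0.2,0,0,0,0.8]
}}

```text
time_s: 6.7
position: [0.5264, -0.2049, 0.2922]
eef_rot: [0.385, 0.06, 0.921, -0.025]
contact_force: [7.6, -0.7, 3.7]
opening: 0.0443
```

```bash
python3 -c "
from h import *
s=arm.camera('side')
crop(s,280,200,380,340,4,'s5.png');grip()"
```

```text
t 6.75 grip [ 0.6349 -0.2189  0.1833] tilt 45.3 yaw_y -0.129 F [ 7.5 -0.2  3.1] open 0.0441 q [-0.58  0.2  -0.69 -0.06  0.31 -0.33]
```

View pics/s5.png

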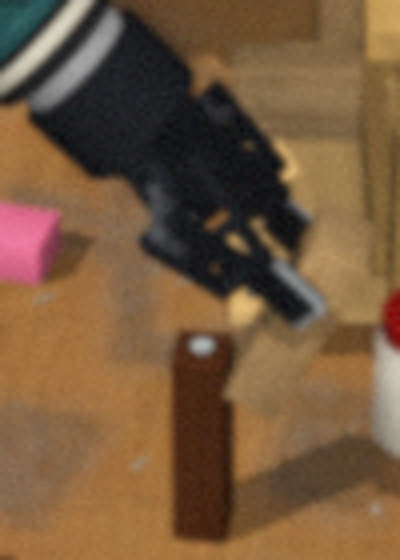

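{"fn": "arm_command", "kwargs": {
  "rows": [0.1,0,-0.19,0,0,0,0.8,0.1,0,-0.19,0,0,0,0.8,0.12,0,-0.16,0,0,0,0.8,0.12,0,-0.16,0,0,0,0.8]
}}

```text
time_s: 7.15
position: [0.5018, -0.2016, 0.2969]
eef_rot: [0.384, 0.06, 0.921, -0.025]
contact_force: [5.7, 0.3, 1.5]
opening: 0.0444
```

```bash
python3 -c "
from h import *
s=arm.camera('side')
crop(s,280,200,380,340,4,'s6.png');grip()"
```

```text
t 7.2 grip [ 0.6102 -0.2156  0.1876] tilt 45.2 yaw_y -0.13 F [5.4 0.7 2.3] open 0.0442 q [-0.6   0.16 -0.73 -0.05  0.33 -0.34]
```

View pics/s6.png

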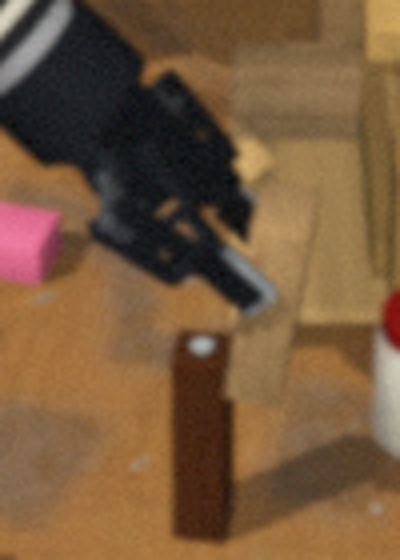

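{"fn": "arm_command", "kwargs": {
  "rows": [0.12,0,-0.12,0,0,0,0.8,0.12,0,-0.12,0,0,0,0.8,0,0,0,0,0,0,0.8]
}}

```text
time_s: 7.5
position: [0.4914, -0.2001, 0.2962]
eef_rot: [0.383, 0.06, 0.921, -0.024]
contact_force: [3.4, 0.4, 1.9]
opening: 0.044
```

```bash
python3 -c "
from h import *
s=arm.camera('side')
crop(s,290,220,370,340,5,'s7.png');grip()"
```

```text
t 7.55 grip [ 0.6004 -0.2143  0.1867] tilt 45.1 yaw_y -0.13 F [ 4.8 -1.   1.9] open 0.0443 q [-0.61  0.14 -0.75 -0.05  0.33 -0.35]
```

View pics/s7.png

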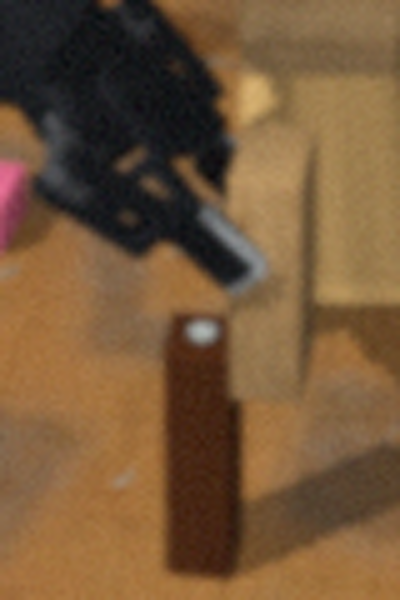

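```bash
python3 -c "
from h import *
f=np.array([.603,-.2146]);n=np.array([.9916,-.1296]);m=np.array([.1296,.9916])
for a in (0.0,.03):
  P=[[*(f+a*n-.0225*m),z] for z in (.10,.21)]
  print(((proj('side',P)-[290,220]+.5)*5-.5).round(0))
"
```

```text
[[233. 422.]
 [233. 206.]]
[[304. 430.]
 [308. 213.]]
```

The block is now upright. Its right edge runs (305,160) to (300,395), the lean a vertical line has there. Its foot is at about z 0.115. The fingers hold it roughly 10 mm too low to clear the spacer's top, so I'll set it down in the jig away from the spacer, regrip higher and then slide it. First I'll lift and carry it with a firmer grip.

```bash
python3 -c "
from h import *
p,R=cur()
s=(p+[0.008*.99,-.001,.075],R)
s=plan([.6065,.1088,.24],.022,45,.8,start=s);print()
s=plan([.6065,.1088,.11],.022,45,.8,start=s)
"
```

```text
n=11 |d|=0.308 |w|=8.7
0.14,0.92,-0.04,-0.56,0.01,-0.57,0.8
0.13,0.92,-0.04,-0.56,0.01,-0.57,0.8
0.12,0.93,-0.03,-0.56,0.01,-0.57,0.8
0.11,0.93,-0.02,-0.56,0.01,-0.57,0.8
0.10,0.93,-0.01,-0.56,0.01,-0.57,0.8
0.09,0.93,0.00,-0.56,0.01,-0.57,0.8
0.08,0.93,0.01,-0.56,0.01,-0.57,0.8
0.07,0.93,0.02,-0.56,0.01,-0.57,0.8
0.06,0.93,0.03,-0.56,0.01,-0.57,0.8
0.06,0.93,0.04,-0.56,0.01,-0.57,0.8
0.05,0.93,0.05,-0.56,0.01,-0.57,0.8

n=5 |d|=0.130 |w|=0.0
0.61,0.00,0.61,0.00,0.00,0.00,0.8
0.61,0.00,0.61,0.00,0.00,0.00,0.8
0.61,0.00,0.61,0.00,0.00,0.00,0.8
0.61,0.00,0.61,0.00,0.00,0.00,0.8
0.61,0.00,0.61,0.00,0.00,0.00,0.8
```

{"fn": "arm_command", "kwargs": {
  "rows": [0,0,0,0,0,0,0.8,-0.1,0,0.05,0,0,0,0.8,-0.1,0,0.05,0,0,0,0.8,-0.35,0,-0.35,0,0,0,0.8,-0.5,0,-0.5,0,0,0,0.8,-0.5,0,-0.5,0,0,0,0.8,-0.4,0,-0.4,0,0,0,0.8,0,0,0,0,0,0,0.8],
  "grip_force": 60
}}

```text
time_s: 8.35
position: [0.4979, -0.2011, 0.3735]
eef_rot: [0.383, 0.06, 0.921, -0.025]
contact_force: [0.2, 0.4, -1.2]
opening: 0.0438
```

```bash
python3 -c "
from h import *
s=arm.camera('side')
crop(s,280,160,380,320,3.7,'s8.png');grip()
s=plan([.6065,.1088,.24],.022,45,.8);print()
"
```

```text
t 8.4 grip [ 0.6064 -0.2149  0.2625] tilt 45.1 yaw_y -0.13 F [-0.7 -1.  -1.4] open 0.0432 q [-0.6   0.06 -0.59  0.19  0.33 -0.35]
n=11 |d|=0.308 |w|=8.7
0.14,0.92,-0.04,-0.56,0.01,-0.57,0.8
0.13,0.92,-0.03,-0.56,0.01,-0.57,0.8
0.12,0.93,-0.02,-0.56,0.01,-0.57,0.8
0.11,0.93,-0.01,-0.56,0.01,-0.57,0.8
0.10,0.93,-0.00,-0.56,0.01,-0.57,0.8
0.09,0.93,0.01,-0.56,0.01,-0.57,0.8
0.08,0.93,0.02,-0.56,0.01,-0.57,0.8
0.07,0.93,0.02,-0.56,0.01,-0.57,0.8
0.06,0.93,0.03,-0.56,0.01,-0.57,0.8
0.05,0.93,0.04,-0.56,0.01,-0.57,0.8
0.04,0.93,0.05,-0.56,0.01,-0.57,0.8
```

View pics/s8.png

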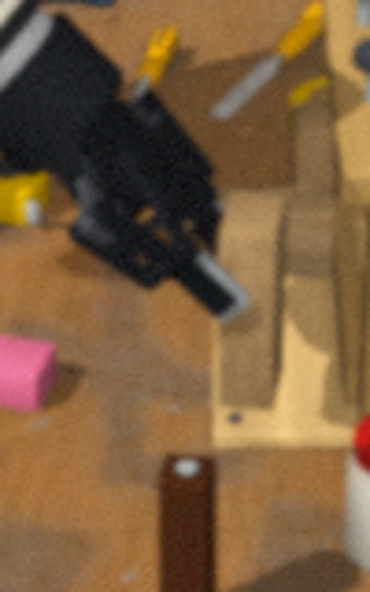

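The block hangs upright, with its foot at crop row 405 and the finger at (235,305). Next I'll carry it to the front of the jig.

{"fn": "arm_command", "kwargs": {
  "rows": [0.14,0.9,-0.04,-0.55,0,-0.55,0.8,0.13,0.92,-0.03,-0.55,0,-0.55,0.8,0.12,0.93,-0.02,-0.55,0,-0.55,0.8,0.11,0.93,-0.01,-0.55,0,-0.55,0.8,0.1,0.93,0,-0.55,0,-0.55,0.8,0.09,0.93,0,-0.55,0,-0.55,0.8,0.08,0.93,0.02,-0.55,0,-0.55,0.8,0.07,0.93,0.02,-0.55,0,-0.55,0.8,0.06,0.93,0.03,-0.55,0,-0.55,0.8,0.05,0.93,0.04,-0.55,0,-0.55,0.8]
}}

```text
time_s: 9.4
position: [0.4962, 0.0791, 0.3501]
eef_rot: [0.382, -0.002, 0.924, 0.002]
contact_force: [0.0, -0.2, -1.4]
opening: 0.0438
```

{"fn": "arm_command", "kwargs": {
  "rows": [0.05,0.93,0.05,-0.55,0,-0.55,0.8,0.6,0,0.6,0,0,0,0.8,0.6,0,0.6,0,0,0,0.8,0.6,0,0.6,0,0,0,0.8,0.2,0,0.2,0,0,0,0.8,0,0,0,0,0,0,0.8]
}}

```text
time_s: 10.0
position: [0.4956, 0.106, 0.2621]
eef_rot: [0.38, -0.008, 0.925, 0.005]
contact_force: [-0.4, 0.4, -0.8]
opening: 0.0439
```

```bash
python3 -c "
from h import *
s=arm.camera('side');t=arm.camera('top')
crop(s,310,140,410,290,4,'s9.png');crop(t,190,150,330,260,5,'t9.png');grip()
s=plan([.6065,.1088,.1],.022,45,.8);print()
"
```

```text
t 10.1 grip [0.606  0.1083 0.1547] tilt 45.0 yaw_y 0.019 F [ 0.  -0.2  0.1] open 0.0436 q [ 0.06  0.16 -0.88 -0.25 -0.02  0.03]
n=2 |d|=0.055 |w|=0.2
0.64,0.00,0.65,-0.02,-0.02,-0.10,0.8
0.64,0.00,0.65,-0.02,-0.02,-0.10,0.8
```

View pics/s9.png

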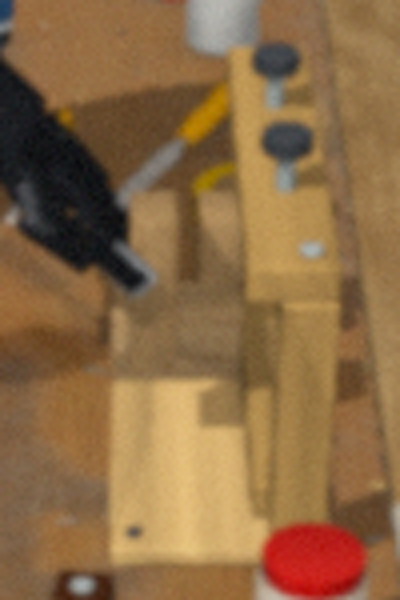

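View pics/t9.png

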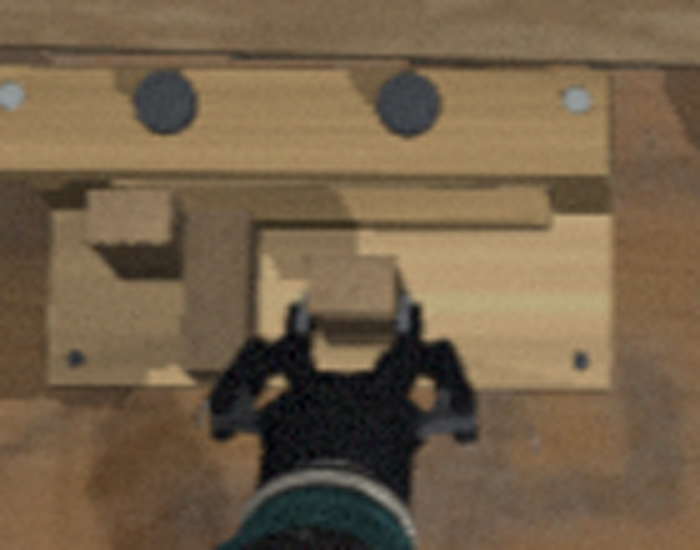

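Seen from the top, the post at crop (350,290) is well right of the spacer's edge at x 250, and behind it is the strip. Next I'll lower it to the base.

{"fn": "arm_command", "kwargs": {
  "rows": [0.5,0,0.5,0,0,0,0.8,0.5,0,0.5,0,0,0,0.8,0.3,0,0.3,0,0,0,0.8,0.1,0,0.1,0,0,0,0.8,0,0,0,0,0,0,0.8]
}}

```text
time_s: 10.6
position: [0.4968, 0.1061, 0.2055]
eef_rot: [0.383, -0.008, 0.924, 0.005]
contact_force: [-0.3, -0.1, -0.7]
opening: 0.0435
```

{"fn": "arm_command", "kwargs": {
  "rows": [0.06,0,0.06,0,0,0,0.8,0.06,0,0.06,0,0,0,0.8]
}}

```text
time_s: 10.8
position: [0.497, 0.1062, 0.2012]
eef_rot: [0.384, -0.008, 0.923, 0.005]
contact_force: [0.0, 1.0, -0.6]
opening: 0.0439
```

```bash
python3 -c "
from h import *
s=arm.camera('side')
crop(s,310,140,410,290,4,'s10.png');grip()
"
```

```text
t 10.85 grip [0.6066 0.1085 0.0912] tilt 45.1 yaw_y 0.019 F [-0.6  0.2 -1. ] open 0.0436 q [ 0.06  0.29 -0.98 -0.49 -0.02  0.03]
```

View pics/s10.png

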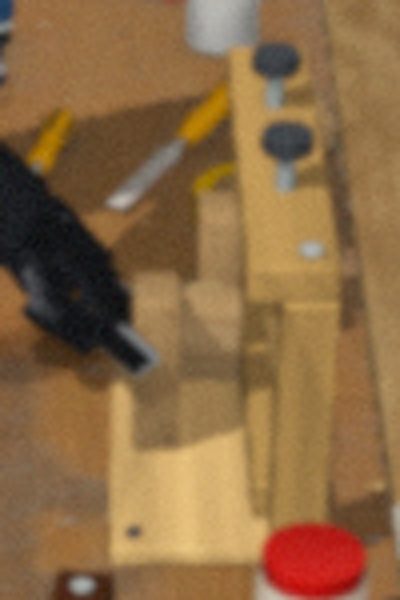

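Still in the air, with the foot at about row 450. I'll lower it gently until contact.

{"fn": "arm_command", "kwargs": {
  "rows": [0.06,0,0.06,0,0,0,0.8,0.06,0,0.06,0,0,0,0.8]
}}

```text
time_s: 11.05
position: [0.498, 0.1063, 0.1974]
eef_rot: [0.386, -0.008, 0.922, 0.005]
contact_force: [-23.8, 0.8, 49.7]
opening: 0.0437
```

{"fn": "arm_command", "kwargs": {
  "rows": [0.05,0,0.05,0,0,0,0.8,0.05,0,0.05,0,0,0,0.8]
}}

```text
time_s: 11.25
position: [0.4989, 0.1063, 0.195]
eef_rot: [0.388, -0.008, 0.921, 0.005]
contact_force: [-16.4, 6.9, 41.1]
opening: 0.0438
```

{"fn": "arm_command", "kwargs": {
  "rows": [0.05,0,0.05,0,0,0,0.8,0,0,0,0,0,0,0.8]
}}

```text
time_s: 11.45
position: [0.4993, 0.1063, 0.1935]
eef_rot: [0.389, -0.008, 0.921, 0.005]
contact_force: [-22.6, -1.4, 52.6]
opening: 0.0435
```

```bash
python3 -c "
from h import *
grip()
"
```

```text
t 11.45 grip [0.6105 0.1086 0.0855] tilt 45.8 yaw_y 0.019 F [-22.6  -1.4  52.6] open 0.0435 q [ 0.06  0.31 -0.99 -0.54 -0.03  0.03]
```

{"fn": "arm_command", "kwargs": {
  "rows": [-0.12,0,-0.12,0,0,0,0.8,-0.12,0,-0.12,0,0,0,0.8,0,0,0,0,0,0,0.8]
}}

```text
time_s: 11.75
position: [0.4968, 0.1062, 0.1997]
eef_rot: [0.383, -0.008, 0.924, 0.005]
contact_force: [-0.2, 0.2, -0.8]
opening: 0.0439
```

```bash
python3 -c "
from h import *
s=arm.camera('side')
crop(s,320,170,400,270,6,'s11.png');grip()
"
```

```text
t 11.8 grip [0.6064 0.1084 0.0898] tilt 45.1 yaw_y 0.019 F [-0.1  0.7 -0.3] open 0.0438 q [ 0.06  0.29 -0.98 -0.49 -0.02  0.03]
```

View pics/s11.png

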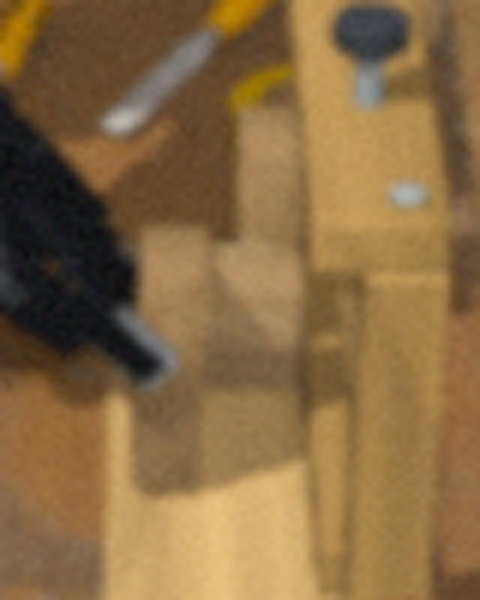

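Free again and upright. Now I'll slide it forward under the beam toward the strip.

{"fn": "arm_command", "kwargs": {
  "rows": [-0.3,0,0.3,0,0,0,0.8,-0.3,0,0.3,0,0,0,0.8,-0.2,0,0.2,0,0,0,0.8,0,0,0,0,0,0,0.8]
}}

```text
time_s: 12.2
position: [0.5322, 0.1067, 0.1991]
eef_rot: [0.383, -0.008, 0.924, 0.005]
contact_force: [0.2, 0.2, -0.5]
opening: 0.0437
```

{"fn": "arm_command", "kwargs": {
  "rows": [-0.07,0,0.07,0,0,0,0.8,-0.07,0,0.07,0,0,0,0.8]
}}

```text
time_s: 12.4
position: [0.5364, 0.1069, 0.1989]
eef_rot: [0.383, -0.008, 0.924, 0.005]
contact_force: [0.7, 0.1, -1.0]
opening: 0.0435
```

```bash
python3 -c "
from h import *
s=arm.camera('side')
crop(s,320,170,400,270,6,'s12.png');grip()
"
```

```text
t 12.45 grip [0.6466 0.1092 0.0896] tilt 45.0 yaw_y 0.019 F [ 0.7 -0.2 -0.7] open 0.0436 q [ 0.05  0.34 -0.89 -0.44 -0.02  0.03]
```

View pics/s12.png

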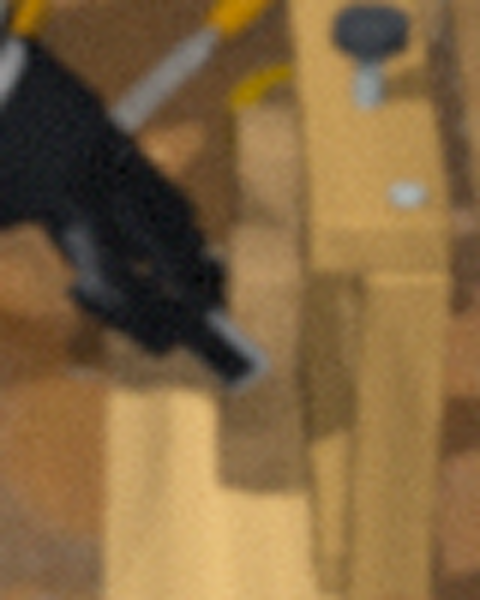

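{"fn": "arm_command", "kwargs": {
  "rows": [-0.05,0,0.05,0,0,0,0.8,-0.03,0,0.03,0,0,0,0.8]
}}

```text
time_s: 12.65
position: [0.54, 0.107, 0.1992]
eef_rot: [0.383, -0.008, 0.924, 0.005]
contact_force: [0.0, 0.1, 0.2]
opening: 0.0437
```

```bash
python3 -c "
from h import *
grip()
"
```

```text
t 12.65 grip [0.6496 0.1093 0.0896] tilt 45.0 yaw_y 0.019 F [0.  0.1 0.2] open 0.0437 q [ 0.05  0.34 -0.88 -0.44 -0.02  0.02]
```

{"fn": "arm_command", "kwargs": {
  "rows": [-0.06,0,0.06,0,0,0,0.8,0,0,0,0,0,0,0.8]
}}

```text
time_s: 12.85
position: [0.5428, 0.107, 0.1993]
eef_rot: [0.383, -0.008, 0.924, 0.005]
contact_force: [-0.3, -0.0, -0.7]
opening: 0.0438
```

```bash
python3 -c "
from h import *
grip()
"
```

```text
t 12.85 grip [0.6525 0.1093 0.0898] tilt 45.1 yaw_y 0.019 F [-0.3 -0.  -0.7] open 0.0438 q [ 0.05  0.34 -0.88 -0.44 -0.02  0.02]
```

{"fn": "arm_command", "kwargs": {
  "rows": [-0.05,0,0.05,0,0,0,0.8,0,0,0,0,0,0,0.8]
}}

```text
time_s: 13.05
position: [0.5448, 0.107, 0.1993]
eef_rot: [0.383, -0.008, 0.924, 0.005]
contact_force: [0.1, 0.3, -0.3]
opening: 0.0438
```

```bash
python3 -c "
from h import *
grip()
"
```

```text
t 13.05 grip [0.6545 0.1093 0.0897] tilt 45.0 yaw_y 0.019 F [ 0.1  0.3 -0.3] open 0.0438 q [ 0.05  0.35 -0.87 -0.43 -0.02  0.02]
```

{"fn": "arm_command", "kwargs": {
  "rows": [-0.05,0,0.05,0,0,0,0.8,0,0,0,0,0,0,0.8]
}}

```text
time_s: 13.25
position: [0.5464, 0.1071, 0.199]
eef_rot: [0.383, -0.008, 0.924, 0.005]
contact_force: [-4.4, -0.1, 2.6]
opening: 0.044
```

```bash
python3 -c "
from h import *
t=arm.camera('top');s=arm.camera('side')
crop(s,320,170,400,270,6,'s13.png');crop(t,190,150,330,260,5,'t13.png')
grip()
"
```

```text
t 13.35 grip [0.6559 0.1094 0.0894] tilt 45.0 yaw_y 0.019 F [-3.5 -0.4  1.1] open 0.0435 q [ 0.05  0.35 -0.87 -0.43 -0.02  0.02]
```

View pics/s13.png

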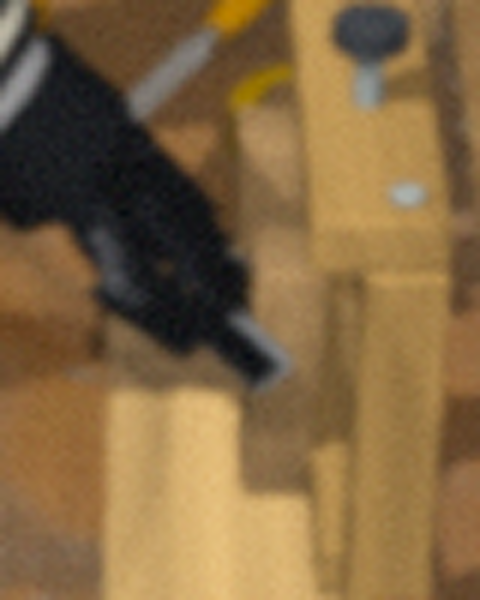

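View pics/t13.png

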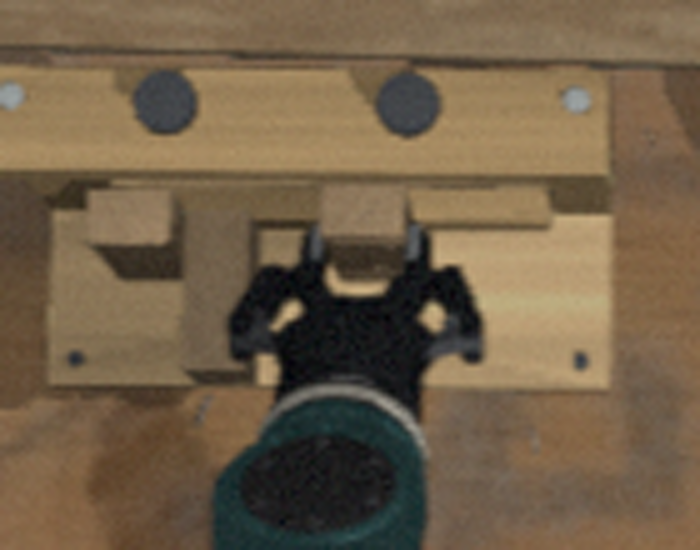

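Contact with the strip shows as -4 N. In the top view the post stands squarely at (363,210), clear of the spacer. Now I'll seat it on the base.

{"fn": "arm_command", "kwargs": {
  "rows": [0.04,0,0.04,0,0,0,0.8,0,0,0,0,0,0,0.8],
  "grip_force": 40
}}

```text
time_s: 13.55
position: [0.5463, 0.1071, 0.1971]
eef_rot: [0.382, -0.008, 0.924, 0.005]
contact_force: [-3.6, 0.5, -0.0]
opening: 0.0433
```

```bash
python3 -c "
from h import *
grip()
"
```

```text
t 13.55 grip [0.6558 0.1094 0.0875] tilt 45.0 yaw_y 0.019 F [-3.6  0.5 -0. ] open 0.0433 q [ 0.05  0.35 -0.87 -0.44 -0.02  0.02]
```

{"fn": "arm_command", "kwargs": {
  "rows": [0.04,0,0.04,0,0,0,0.8,0,0,0,0,0,0,0.8]
}}

```text
time_s: 13.75
position: [0.5463, 0.1071, 0.1956]
eef_rot: [0.383, -0.008, 0.924, 0.005]
contact_force: [-7.2, 0.5, 5.7]
opening: 0.0434
```

```bash
python3 -c "
from h import *
grip()
"
```

```text
t 13.75 grip [0.6559 0.1095 0.086 ] tilt 45.0 yaw_y 0.019 F [-7.2  0.5  5.7] open 0.0434 q [ 0.05  0.35 -0.87 -0.44 -0.02  0.02]
```

{"fn": "arm_command", "kwargs": {
  "rows": [0,0,0,0,0,0,0.45,0,0,0,0,0,0,0.38,0,0,0,0,0,0,0.32,0,0,0,0,0,0,0.3,0,0,0,0,0,0,0.3],
  "grip_force": 20
}}

```text
time_s: 14.25
position: [0.5468, 0.1071, 0.1958]
eef_rot: [0.383, -0.008, 0.924, 0.005]
contact_force: [-1.2, -0.3, -0.4]
opening: 0.0595
```

```bash
python3 -c "
from h import *
s=arm.camera('side')
crop(s,320,170,400,270,6,'s14.png')
grip()
"
```

```text
t 14.3 grip [0.6564 0.1094 0.0862] tilt 45.0 yaw_y 0.019 F [ 0.5 -0.  -0.8] open 0.0599 q [ 0.05  0.36 -0.87 -0.44 -0.02  0.02]
```

View pics/s14.png

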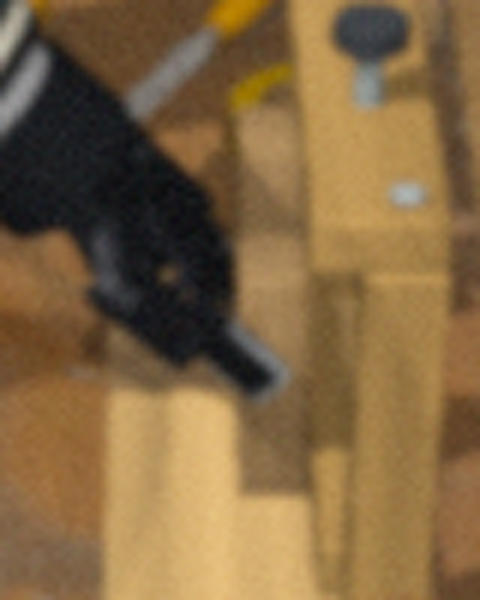

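The post stands on its own. Now I'll move the open fingers up and forward and regrip higher.

{"fn": "arm_command", "kwargs": {
  "rows": [-0.2,0,-0.02,0,0,0,0.3,-0.2,0,-0.02,0,0,0,0.3,-0.15,0,-0.02,0,0,0,0.3,0,0,0,0,0,0,0.3]
}}

```text
time_s: 14.7
position: [0.5578, 0.1073, 0.2097]
eef_rot: [0.384, -0.008, 0.923, 0.005]
contact_force: [-0.4, -0.4, 0.6]
opening: 0.0598
```

```bash
python3 -c "
from h import *
s=arm.camera('side')
crop(s,320,170,400,270,6,'s15.png')
grip()
"
```

```text
t 14.75 grip [0.6672 0.1096 0.0998] tilt 45.1 yaw_y 0.019 F [-0.1 -0.1 -0. ] open 0.0598 q [ 0.05  0.34 -0.83 -0.39 -0.02  0.02]
```

View pics/s15.png

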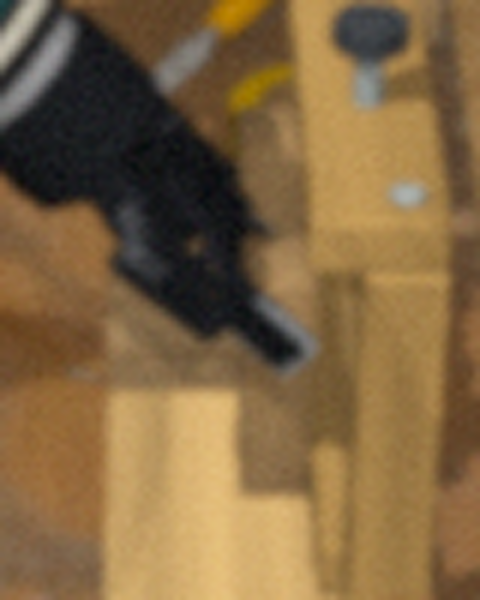

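```bash
python3 -c "
from h import *
p,R=cur();m=R.as_matrix();g=p+.155*m[:,2]
for L in (.155,.168,.173):
  for o in (.030,.044):
    P=p+L*m[:,2]+.011*m[:,0]-o*m[:,1]; print(L,o,P.round(4),((proj('side',[P])[0]-[320,170]+.5)*6-.5).round(0))
    P=p+L*m[:,2]-.011*m[:,0]-o*m[:,1]; print('   r',P.round(4),((proj('side',[P])[0]-[320,170]+.5)*6-.5).round(0))
"
```

```text
0.155 0.03 [0.66   0.0795 0.0919] [260. 359.]
   r [0.6755 0.0797 0.1075] [297. 328.]
0.155 0.044 [0.6603 0.0655 0.0919] [261. 376.]
   r [0.6758 0.0657 0.1075] [298. 345.]
0.168 0.03 [0.6692 0.0797 0.0828] [280. 377.]
   r [0.6847 0.0799 0.0983] [318. 346.]
0.168 0.044 [0.6695 0.0657 0.0827] [282. 394.]
   r [0.685  0.0659 0.0983] [319. 363.]
0.173 0.03 [0.6727 0.0797 0.0792] [288. 384.]
   r [0.6883 0.08   0.0948] [326. 353.]
0.173 0.044 [0.673  0.0657 0.0792] [290. 401.]
   r [0.6885 0.066  0.0948] [327. 370.]
```

The observed tip corners, (283,375) and (318,347), put the lowest finger point at about z 0.082, above the spacer's 0.072. I'll regrip.

{"fn": "arm_command", "kwargs": {
  "rows": [0,0,0,0,0,0,0.45,0,0,0,0,0,0,0.55,0,0,0,0,0,0,0.7,0,0,0,0,0,0,0.8],
  "grip_force": 30
}}

```text
time_s: 15.15
position: [0.557, 0.1073, 0.2086]
eef_rot: [0.383, -0.008, 0.924, 0.005]
contact_force: [-1.3, 0.1, 1.7]
opening: 0.0449
```

```bash
python3 -c "
from h import *
t=arm.camera('top')
crop(t,190,150,330,260,5,'t16.png')
grip()
"
```

```text
t 15.2 grip [0.6666 0.1096 0.0991] tilt 45.0 yaw_y 0.019 F [-1.2  0.2  2.1] open 0.045 q [ 0.05  0.34 -0.83 -0.39 -0.02  0.02]
```

View pics/t16.png

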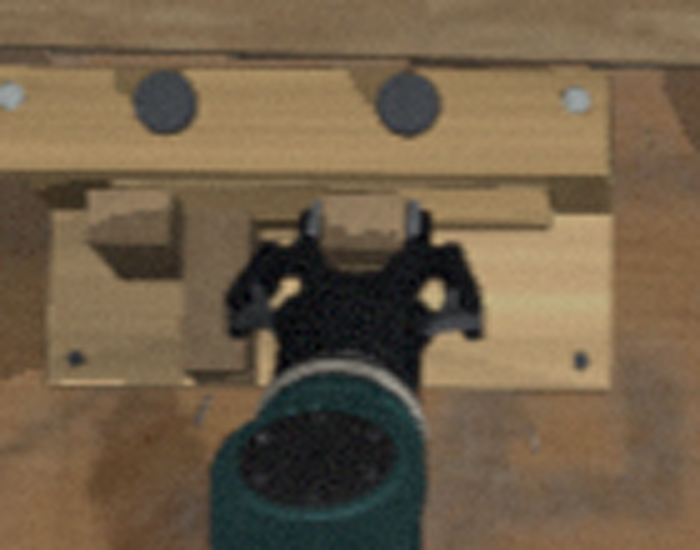

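Gripped at 45 mm. About 43 mm remain to the spacer, so I'll slide it left.

{"fn": "arm_command", "kwargs": {
  "rows": [0,0.3,0,0,0,0,0.8,0,0.3,0,0,0,0,0.8,0,0.3,0,0,0,0,0.8,0,0.3,0,0,0,0,0.8,0,0,0,0,0,0,0.8]
}}

```text
time_s: 15.7
position: [0.5563, 0.1446, 0.2087]
eef_rot: [0.383, -0.009, 0.924, 0.005]
contact_force: [-0.4, -0.0, -0.1]
opening: 0.0444
```

```bash
python3 -c "
from h import *
t=arm.camera('top')
crop(t,190,150,330,260,5,'t17.png')
grip()
"
```

```text
t 15.75 grip [0.6659 0.1466 0.0991] tilt 45.0 yaw_y 0.02 F [-0.2 -0.9 -0.4] open 0.0445 q [ 0.13  0.35 -0.81 -0.37 -0.07  0.08]
```

View pics/t17.png

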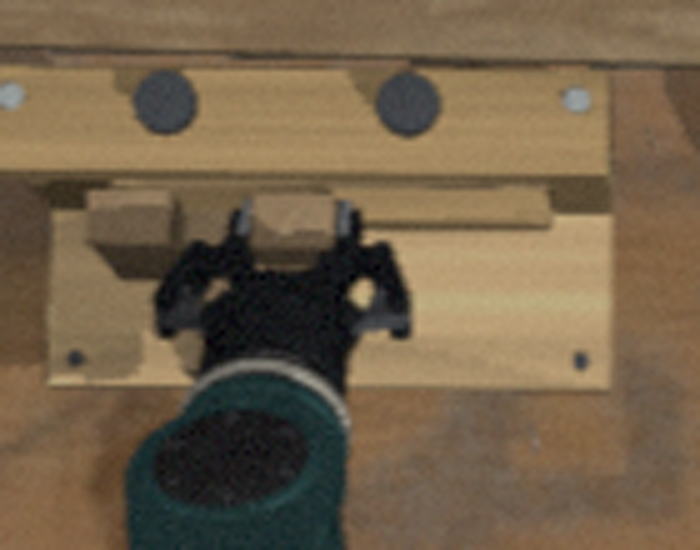

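Sliding without any force. I'll creep until it is snug.

{"fn": "arm_command", "kwargs": {
  "rows": [0,0.07,0,0,0,0,0.8,0,0.06,0,0,0,0,0.8,0,0,0,0,0,0,0.8]
}}

```text
time_s: 16.05
position: [0.5564, 0.1471, 0.2088]
eef_rot: [0.383, -0.008, 0.924, 0.005]
contact_force: [0.3, -0.4, -1.2]
opening: 0.0448
```

{"fn": "arm_command", "kwargs": {
  "rows": [0,0.04,0,0,0,0,0.8,0,0,0,0,0,0,0.8]
}}

```text
time_s: 16.25
position: [0.5563, 0.1483, 0.2088]
eef_rot: [0.383, -0.008, 0.924, 0.005]
contact_force: [1.4, -0.1, -0.3]
opening: 0.045
```

{"fn": "arm_command", "kwargs": {
  "rows": [0,0.04,0,0,0,0,0.8,0,0,0,0,0,0,0.8]
}}

```text
time_s: 16.45
position: [0.5563, 0.1496, 0.2088]
eef_rot: [0.383, -0.008, 0.924, 0.005]
contact_force: [0.8, 0.3, -1.6]
opening: 0.0447
```

{"fn": "arm_command", "kwargs": {
  "rows": [0,0.04,0,0,0,0,0.8,0,0,0,0,0,0,0.8]
}}

```text
time_s: 16.65
position: [0.5563, 0.1509, 0.2088]
eef_rot: [0.383, -0.008, 0.924, 0.005]
contact_force: [-0.5, 0.3, -1.0]
opening: 0.0444
```

{"fn": "arm_command", "kwargs": {
  "rows": [0,0.04,0,0,0,0,0.8,0,0,0,0,0,0,0.8]
}}

```text
time_s: 16.85
position: [0.5563, 0.1519, 0.2088]
eef_rot: [0.383, -0.008, 0.924, 0.004]
contact_force: [0.1, -1.5, -0.7]
opening: 0.0448
```

```bash
python3 -c "
from h import *
t=arm.camera('top');s=arm.camera('side')
crop(t,210,170,290,240,9,'t18.png');crop(s,320,170,400,270,6,'s18.png')
grip()
"
```

```text
t 16.95 grip [0.6659 0.1541 0.0993] tilt 45.0 yaw_y 0.019 F [ 0.1 -2.4 -0.6] open 0.0447 q [ 0.14  0.35 -0.81 -0.37 -0.09  0.09]
```

View pics/t18.png

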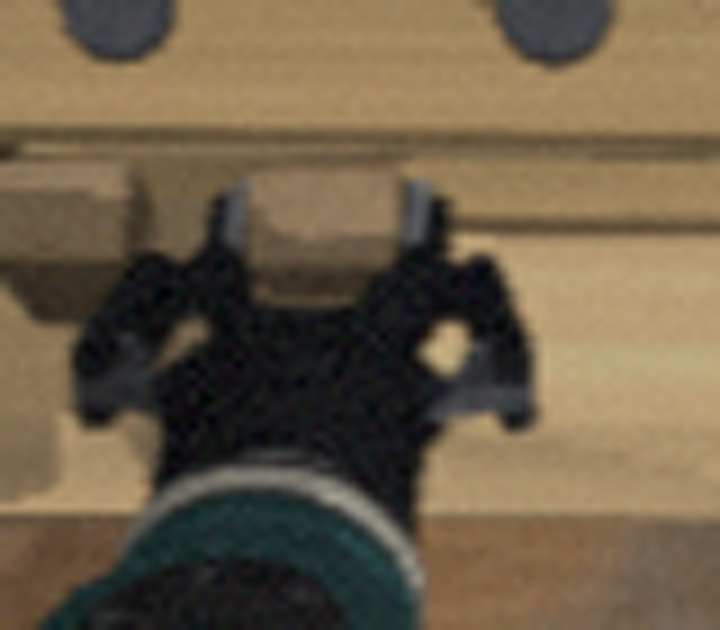

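View pics/s18.png

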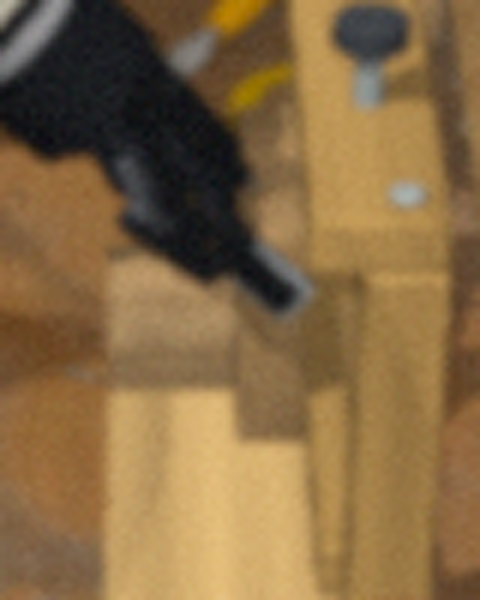

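Contact begins at Fy -2.4 N. One more small push.

{"fn": "arm_command", "kwargs": {
  "rows": [0,0.04,0,0,0,0,0.8,0,0,0,0,0,0,0.8]
}}

```text
time_s: 17.15
position: [0.5563, 0.1525, 0.2089]
eef_rot: [0.383, -0.008, 0.924, 0.003]
contact_force: [-1.0, -10.0, 1.4]
opening: 0.0445
```

{"fn": "arm_command", "kwargs": {
  "rows": [-0.03,0,0.03,0,0,0,0.8,0.03,0,0.03,0,0,0,0.8,0,0,0,0,0,0,0.8]
}}

```text
time_s: 17.45
position: [0.5578, 0.1526, 0.2083]
eef_rot: [0.384, -0.008, 0.923, 0.004]
contact_force: [-4.6, -9.7, 9.1]
opening: 0.0445
```

Loaded against the spacer (-9.7 N), the strip (-4.6 N) and the base (9 N). Now I'll release and back out along the tool axis.

{"fn": "arm_command", "kwargs": {
  "rows": [0,-0.02,0,0,0,0,0.5,0,0,0,0,0,0,0.42,0,0,0,0,0,0,0.35,0,0,0,0,0,0,0.3,0,0,0,0,0,0,0.3,0,0,0,0,0,0,0.3],
  "grip_force": 20
}}

```text
time_s: 18.05
position: [0.5575, 0.1527, 0.2075]
eef_rot: [0.383, -0.008, 0.924, 0.005]
contact_force: [-1.5, 0.2, 0.9]
opening: 0.06
```

{"fn": "arm_command", "kwargs": {
  "rows": [0,0,-0.3,0,0,0,0.3,0,0,-0.5,0,0,0,0.3,0,0,-0.8,0,0,0,0.3,0,0,-1,0,0,0,0.3,0,0,-1,0,0,0,0.3,0,0,-1,0,0,0,0.3,0,0,-1,0,0,0,0,0,0,0,0,0,0,0]
}}

```text
time_s: 18.85
position: [0.4368, 0.1502, 0.329]
eef_rot: [0.385, -0.009, 0.923, 0.005]
contact_force: [-0.0, -0.0, 0.0]
opening: 0.0849
```

```bash
python3 -c "
from h import *
t=arm.camera('top');s=arm.camera('side')
cv2.imwrite('pics/t19full.png',t[:,:,::-1]);cv2.imwrite('pics/s19full.png',s[:,:,::-1])
crop(t,195,160,295,240,8,'t19.png');crop(s,320,150,410,270,5,'s19.png')
grip()
"
```

```text
t 18.95 grip [0.5483 0.1525 0.2175] tilt 45.1 yaw_y 0.019 F [-0.4 -0.4  0.4] open 0.0853 q [ 0.18 -0.01 -0.83 -0.03 -0.11  0.12]
```

View pics/t19.png

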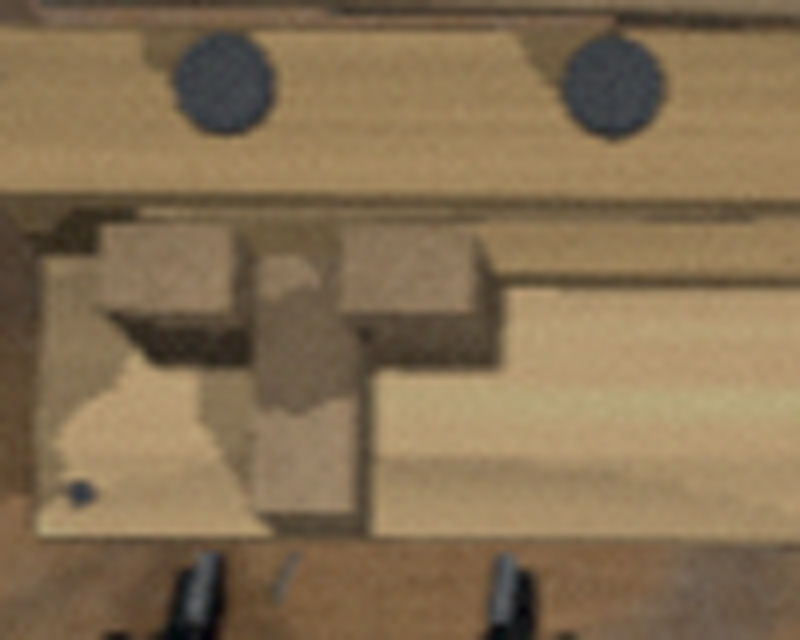

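View pics/s19.png

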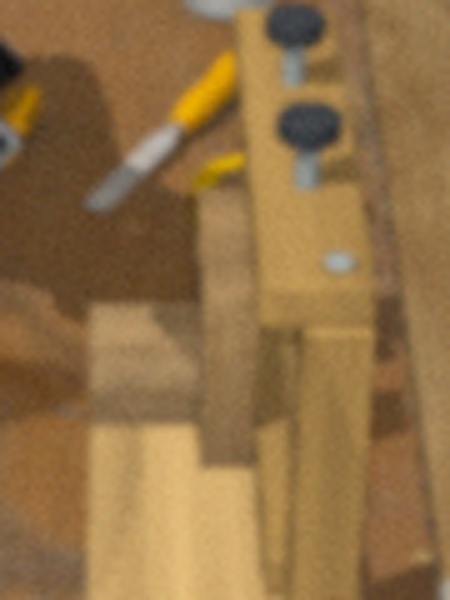

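```bash
python3 - <<'E'
from h import *
np.set_printoptions(precision=1,suppress=True,linewidth=160)
O=np.array([.6835,.1355]);y=.022;c,sn=np.cos(y),np.sin(y)
J=lambda x,yy,z:[O[0]+c*x-sn*yy,O[1]+sn*x+c*yy,z]
for f in ("t19full.png","top0.png"):
    t=cv2.imread("pics/"+f).astype(np.float32).mean(2)
    t=cv2.GaussianBlur(t,(0,0),.6)
    for z,xs in ((.122,(-.026,-.02,-.012,-.006)),(.072,(-.085,-.075,-.065))):
        prof=[]
        ys=np.arange(.130,-.045,-.0005)
        for x in xs:
            P=proj("top",[J(x,a,z) for a in ys]).astype(np.float32)
            prof.append(cv2.remap(t,P[None,:,0],P[None,:,1],cv2.INTER_CUBIC)[0])
        p=np.mean(prof,0);g=np.gradient(cv2.GaussianBlur(p[None],(0,0),2)[0])
        i=[k for k in range(2,len(g)-2) if abs(g[k])==max(abs(g[k-2:k+3])) and abs(g[k])>.8]
        print(f,z,[(round(ys[k]*1000,1),round(float(g[k]),1)) for k in i])
E
```

```text
t19full.png 0.122 [(np.float64(119.5), 2.4), (np.float64(76.0), -3.9), (np.float64(67.0), 2.3), (np.float64(39.0), 2.2), (np.float64(-4.5), -3.0), (np.float64(-15.5), 2.2)]
t19full.png 0.072 [(np.float64(128.0), 1.5), (np.float64(88.5), -1.0), (np.float64(82.5), -1.0), (np.float64(80.0), -1.0), (np.float64(73.5), 1.4), (np.float64(40.0), -4.2), (np.float64(33.5), 5.2)]
top0.png 0.122 [(np.float64(126.0), -1.2), (np.float64(119.5), 1.2), (np.float64(76.0), -3.3), (np.float64(67.0), 2.1), (np.float64(33.5), -2.0), (np.float64(27.0), 1.8)]
top0.png 0.072 [(np.float64(127.5), 1.3), (np.float64(87.5), -1.1), (np.float64(80.0), -1.0), (np.float64(74.0), 1.1), (np.float64(40.5), -4.2), (np.float64(33.0), 5.0)]
```

Measured gap check: the loose post spans jig y -4.5 to 39.0 against the fixed post's 76.0 to 119.5. The centres are 80.5 mm apart and 80 is expected, so it is snug. Next I'll plan the spacer grasp and find a free spot.

```bash
python3 - <<'E'
from h import *
np.set_printoptions(precision=3,suppress=True)
for n,p,z in (("pinkL",(272,300),.03),("pinkTL",(281,267),.03),("tapeR",(205,285),.03),("tapeB",(190,302),.03),("benchedge",(240,324),0),("tapeT",(190,273),.03)): print(n,onz("top",p,z))
O=np.array([.6835,.1355]);y=.022;c,sn=np.cos(y),np.sin(y)
J=lambda x,yy,z:[O[0]+c*x-sn*yy,O[1]+sn*x+c*yy,z]
print("target",J(-.064,.0593,.05))
s=plan(J(-.090,.0593,.14),.022,30,0);print()
s=plan(J(-.064,.0593,.05),.022,30,0,start=s)
E
```

```text
pinkL [0.388 0.078 0.03 ]
pinkTL [0.48  0.056 0.03 ]
tapeR [0.425 0.264 0.03 ]
tapeB [0.378 0.303 0.03 ]
benchedge [0.321 0.167 0.   ]
tapeT [0.457 0.307 0.03 ]
target [np.float64(0.618210992610514), np.float64(0.1933777635547163), 0.05]
n=4 |d|=0.101 |w|=15.1
-0.14,0.33,0.77,0.00,3.78,-0.05,0
-0.19,0.33,0.75,0.00,3.78,-0.05,0
-0.24,0.33,0.74,0.00,3.78,-0.05,0
-0.29,0.33,0.72,0.00,3.78,-0.05,0

n=4 |d|=0.094 |w|=0.0
0.19,0.00,0.76,0.00,0.00,0.00,0
0.19,0.00,0.76,0.00,0.00,0.00,0
0.19,0.00,0.76,0.00,0.00,0.00,0
0.19,0.00,0.76,0.00,0.00,0.00,0
```

{"fn": "arm_command", "kwargs": {
  "rows": [-0.14,0.33,0.77,0,3.8,0.1,0,-0.19,0.33,0.75,0,3.8,0,0,-0.24,0.33,0.74,0,3.8,0,0,-0.29,0.33,0.72,0,3.75,0,0,0,0,0,0,0,0,0,0,0,0,0,0,0,0]
}}

```text
time_s: 19.55
position: [0.5151, 0.1911, 0.2721]
eef_rot: [0.257, -0.008, 0.966, 0.004]
contact_force: [-0.7, 0.2, -0.1]
opening: 0.0852
```

```bash
python3 - <<'E'
from h import *
grip()
O=np.array([.6835,.1355]);y=.022;c,sn=np.cos(y),np.sin(y)
J=lambda x,yy,z:[O[0]+c*x-sn*yy,O[1]+sn*x+c*yy,z]
t=arm.camera('top');crop(t,195,160,295,260,6,'t20.png')
s=plan(J(-.064,.0593,.05),.022,30,0)
E
```

```text
t 19.55 grip [0.5921 0.1929 0.1376] tilt 29.8 yaw_y 0.018 F [-0.7  0.2 -0.1] open 0.0852 q [ 0.23  0.23 -0.59  0.24 -0.1   0.18]
n=4 |d|=0.092 |w|=0.3
0.18,-0.00,0.75,0.01,-0.04,-0.07,0
0.18,0.00,0.75,0.01,-0.04,-0.07,0
0.18,0.00,0.75,0.01,-0.04,-0.07,0
0.18,0.00,0.75,0.01,-0.04,-0.07,0
```

View pics/t20.png

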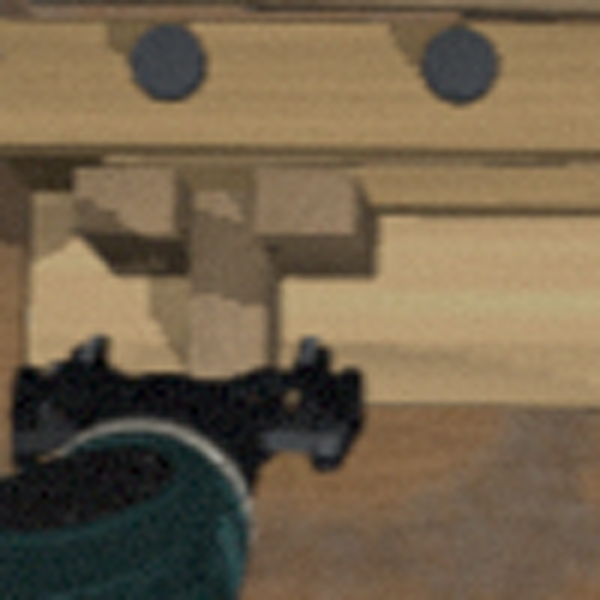

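```bash
python3 - <<'E'
from h import *
p,R=cur();m=R.as_matrix()
def px(P): return ((proj('top',[P])[0]-[195,160]+.5)*6-.5).round(0)
for L in (.14,.155,.160,.168):
    print(L,[px(p+L*m[:,2]-.011*m[:,0]+o*m[:,1]) for o in (.0425+.008,0,-.0425-.008)])
t=cv2.imread('pics/t20.png');cv2.imwrite('pics/t20b.png',cv2.resize(t[320:480,0:380],None,fx=2,fy=2))
E
```

```text
0.14 [array([ 79., 350.]), array([196., 351.]), array([313., 352.])]
0.155 [array([ 85., 338.]), array([201., 339.]), array([316., 340.])]
0.16 [array([ 86., 334.]), array([202., 335.]), array([318., 336.])]
0.168 [array([ 89., 328.]), array([204., 329.]), array([319., 330.])]
```

View pics/t20b.png

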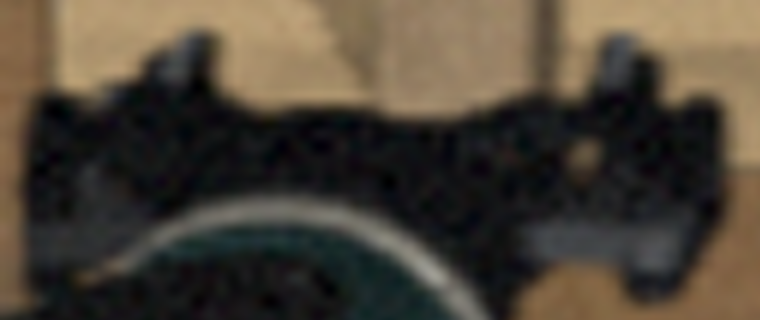

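The finger pair's centre shows about 2 mm right of its kinematic place. That matches the offset seen at the post and is already in the target, so I'll descend.

{"fn": "arm_command", "kwargs": {
  "rows": [0.18,0,0.75,0,0,-0.1,0,0.18,0,0.75,0,0,-0.1,0,0.18,0,0.75,0,0,0,0,0.18,0,0.75,0,0,0,0,0,0,0,0,0,0,0],
  "grip_force": 25
}}

```text
time_s: 20.1
position: [0.5399, 0.1913, 0.1827]
eef_rot: [0.256, -0.01, 0.967, 0.003]
contact_force: [-0.1, 0.3, -0.1]
opening: 0.0853
```

```bash
python3 - <<'E'
from h import *
grip()
O=np.array([.6835,.1355]);y=.022;c,sn=np.cos(y),np.sin(y)
J=lambda x,yy,z:[O[0]+c*x-sn*yy,O[1]+sn*x+c*yy,z]
s=arm.camera('side');crop(s,310,150,400,270,5,'s21.png')
s=plan(J(-.064,.0593,.048),.022,30,0)
E
```

```text
t 20.1 grip [0.6167 0.193  0.0481] tilt 29.7 yaw_y 0.02 F [-0.1  0.3 -0.1] open 0.0853 q [ 0.22  0.39 -0.67  0.01 -0.1   0.17]
n=1 |d|=0.002 |w|=0.2
0.01,0.00,0.07,0.01,-0.21,-0.11,0
```

View pics/s21.png

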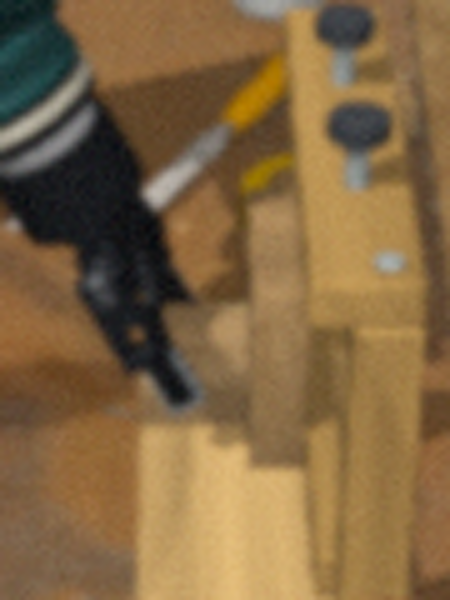

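The fingers straddle the spacer's front part at (180,390), clear of the posts. I'll close slowly.

{"fn": "arm_command", "kwargs": {
  "rows": [0,0,0,0,0,0,0.3,0,0,0,0,0,0,0.45,0,0,0,0,0,0,0.52,0,0,0,0,0,0,0.54,0,0,0,0,0,0,0.55],
  "grip_force": 20
}}

```text
time_s: 20.65
position: [0.5409, 0.192, 0.185]
eef_rot: [0.258, -0.01, 0.966, 0.004]
contact_force: [-0.2, 0.3, -0.1]
opening: 0.0383
```

{"fn": "arm_command", "kwargs": {
  "rows": [0,0,0,0,0,0,0.57,0,0,0,0,0,0,0.58]
}}

```text
time_s: 20.85
position: [0.5409, 0.1919, 0.1847]
eef_rot: [0.258, -0.01, 0.966, 0.003]
contact_force: [0.6, 0.8, -0.5]
opening: 0.0358
```

{"fn": "arm_command", "kwargs": {
  "rows": [0,0,0,0,0,0,0.6,0,0,0,0,0,0,0.64]
}}

```text
time_s: 21.05
position: [0.5409, 0.1918, 0.1847]
eef_rot: [0.258, -0.01, 0.966, 0.003]
contact_force: [-3.2, -3.0, 3.8]
opening: 0.0349
```

```bash
python3 - <<'E'
from h import *
grip()
s=arm.camera('side');crop(s,310,150,400,270,5,'s22.png')
E
```

```text
t 21.05 grip [0.6181 0.1935 0.0503] tilt 29.9 yaw_y 0.02 F [-3.2 -3.   3.8] open 0.0349 q [ 0.22  0.38 -0.66  0.01 -0.1   0.17]
```

View pics/s22.png

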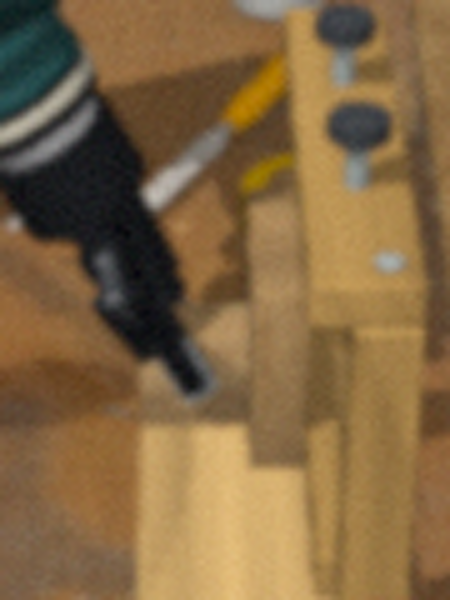

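Gripped at 34.9 mm. Fy of -3 N means the spacer leans on the fixed post and not on the loose one. I'll draw it straight out.

{"fn": "arm_command", "kwargs": {
  "rows": [0,0,0,0,0,0,0.7,0,0,0,0,0,0,0.75,0.08,0,-0.05,0,0,0,0.75,0.12,0,-0.07,0,0,0,0.75],
  "grip_force": 40
}}

```text
time_s: 21.5
position: [0.5339, 0.1917, 0.1848]
eef_rot: [0.258, -0.01, 0.966, 0.003]
contact_force: [2.9, -3.5, -0.4]
opening: 0.0348
```

```bash
python3 - <<'E'
from h import *
s=arm.camera('side');t=arm.camera('top');crop(s,310,150,400,270,5,'s23.png');crop(t,195,160,295,240,8,'t23.png')
grip()
E
```

```text
t 21.6 grip [0.6106 0.1934 0.0504] tilt 29.9 yaw_y 0.021 F [-4.7 -5.1  5.8] open 0.0345 q [ 0.22  0.38 -0.68  0.   -0.1   0.17]
```

View pics/t23.png

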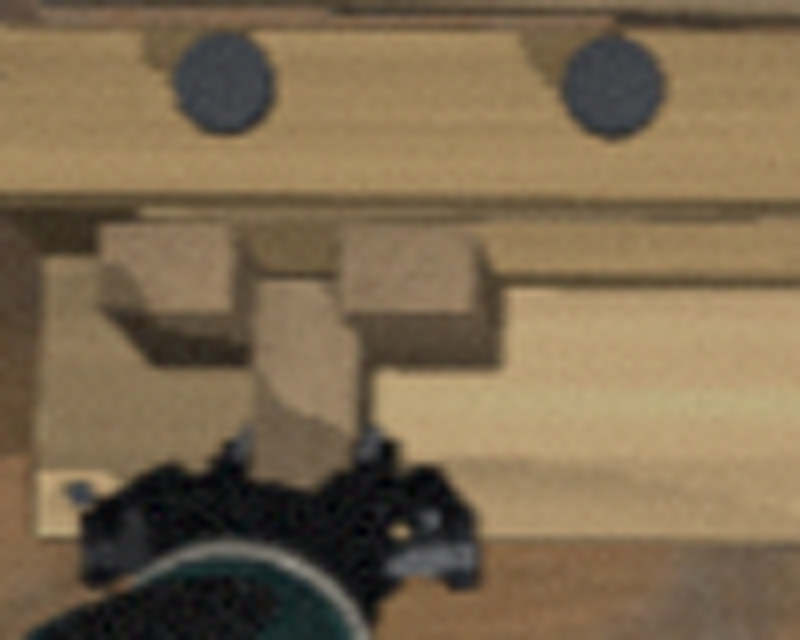

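View pics/s23.png

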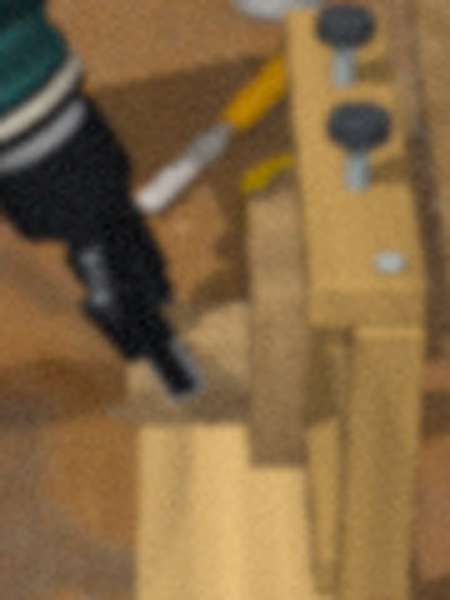

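The spacer has come out about 7 mm and the post has not moved: its top is still at (342–478, 225–312). I'll continue.

{"fn": "arm_command", "kwargs": {
  "rows": [0.14,0,-0.08,0,0,0,0.75,0.2,0,-0.115,0,0,0,0.75,0.2,0,-0.115,0,0,0,0.75,0.2,0,-0.115,0,0,0,0.75,0.3,0,-0.17,0,0,0,0.75,0.3,0,-0.17,0,0,0,0.75,0,0,0,0,0,0,0.75]
}}

```text
time_s: 22.3
position: [0.4861, 0.191, 0.1848]
eef_rot: [0.258, -0.01, 0.966, 0.004]
contact_force: [0.4, -0.3, -1.2]
opening: 0.0348
```

```bash
python3 - <<'E'
from h import *
t=arm.camera('top');crop(t,195,160,295,260,6,'t24.png')
grip()
p,R=cur()
s=plan([.53,.185,.13],.0,20,.75);print()
s=plan([.455,.165,.12],.0,10,.75,start=s)
E
```

```text
t 22.35 grip [0.5638 0.1929 0.0503] tilt 29.9 yaw_y 0.022 F [-0.7  0.5  1.3] open 0.0346 q [ 0.24  0.32 -0.78 -0.05 -0.11  0.19]
n=4 |d|=0.092 |w|=9.9
-0.31,-0.05,-0.70,0.15,2.46,0.27,0.75
-0.28,-0.05,-0.71,0.15,2.46,0.27,0.75
-0.25,-0.05,-0.72,0.15,2.46,0.27,0.75
-0.21,-0.05,-0.73,0.15,2.46,0.27,0.75

n=2 |d|=0.053 |w|=10.0
0.78,-0.33,-0.23,0.00,5.00,0.00,0.75
0.80,-0.33,-0.16,0.00,5.00,0.00,0.75
```

View pics/t24.png

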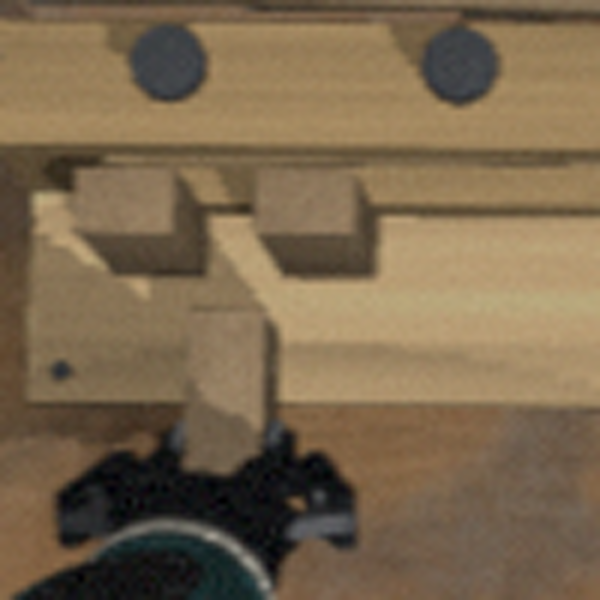

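The spacer is clear of the posts and both posts stand. Next I'll carry it to the open bench.

```bash
python3 - <<'E'
from h import *
s=plan([.55,.19,.075],.022,30,.75);print()
s=plan([.47,.17,.075],.022,30,.75,start=s);print()
s=plan([.47,.17,.044],.022,30,.75,start=s)
E
```

```text
n=1 |d|=0.028 |w|=0.2
0.00,-0.08,-0.94,0.08,-0.14,-0.08,0.75

n=3 |d|=0.082 |w|=0.0
0.77,-0.20,-0.45,0.00,0.00,0.00,0.75
0.77,-0.20,-0.45,0.00,0.00,0.00,0.75
0.77,-0.20,-0.45,0.00,0.00,0.00,0.75

n=2 |d|=0.031 |w|=0.0
0.26,0.00,0.45,0.00,0.00,0.00,0.75
0.26,0.00,0.45,0.00,0.00,0.00,0.75
```

{"fn": "arm_command", "kwargs": {
  "rows": [-0.05,0,-0.4,0,0,0,0.75,0.05,-0.08,-0.55,0,0,0,0.75,0.75,-0.2,-0.45,0,0,0,0.75,0.77,-0.2,-0.45,0,0,0,0.75,0.77,-0.2,-0.45,0,0,0,0.75,0,0,0,0,0,0,0.75]
}}

```text
time_s: 22.95
position: [0.3907, 0.1678, 0.2094]
eef_rot: [0.256, -0.01, 0.967, 0.003]
contact_force: [0.7, 0.1, -0.7]
opening: 0.0343
```

{"fn": "arm_command", "kwargs": {
  "rows": [0.25,0,0.45,0,0,0,0.75,0.22,0,0.4,0,0,0,0.75,0,0,0,0,0,0,0.75]
}}

```text
time_s: 23.25
position: [0.3944, 0.1685, 0.1798]
eef_rot: [0.257, -0.01, 0.966, 0.003]
contact_force: [0.2, -0.2, -0.8]
opening: 0.035
```

```bash
python3 - <<'E'
from h import *
s=arm.camera('side');crop(s,240,150,400,300,4,'s25.png')
grip()
E
```

```text
t 23.3 grip [0.4716 0.1703 0.046 ] tilt 29.8 yaw_y 0.021 F [-0.4  0.2 -1.5] open 0.0348 q [ 0.24  0.21 -1.   -0.15 -0.11  0.19]
```

View pics/s25.png

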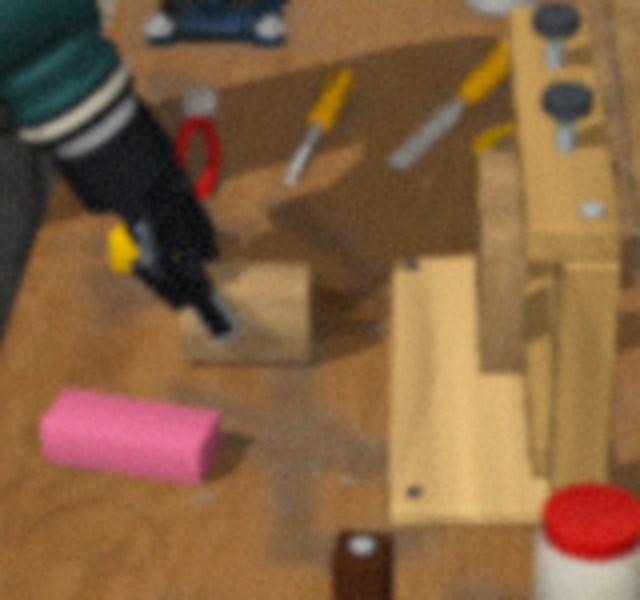

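{"fn": "arm_command", "kwargs": {
  "rows": [0.07,0,0.12,0,0,0,0.75,0.03,0,0.06,0,0,0,0.75,0,0,0,0,0,0,0.75]
}}

```text
time_s: 23.6
position: [0.3948, 0.1685, 0.175]
eef_rot: [0.258, -0.01, 0.966, 0.003]
contact_force: [0.7, 0.5, 0.2]
opening: 0.0345
```

{"fn": "arm_command", "kwargs": {
  "rows": [0.03,0,0.05,0,0,0,0.75,0,0,0,0,0,0,0.75]
}}

```text
time_s: 23.8
position: [0.3947, 0.1685, 0.1732]
eef_rot: [0.258, -0.01, 0.966, 0.003]
contact_force: [-0.1, 0.3, -1.1]
opening: 0.0348
```

{"fn": "arm_command", "kwargs": {
  "rows": [0.02,0,0.04,0,0,0,0.75,0,0,0,0,0,0,0.75]
}}

```text
time_s: 24.0
position: [0.3947, 0.1686, 0.1724]
eef_rot: [0.259, -0.01, 0.966, 0.004]
contact_force: [-11.3, -1.7, 18.5]
opening: 0.0345
```

Landed, Fz 18 N. I'll release and back out.

{"fn": "arm_command", "kwargs": {
  "rows": [-0.01,0,-0.02,0,0,0,0.6,0,0,0,0,0,0,0.5,0,0,0,0,0,0,0.35,0,0,0,0,0,0,0.2,0,0,0,0,0,0,0.1,0,0,0,0,0,0,0.1],
  "grip_force": 20
}}

```text
time_s: 24.6
position: [0.3947, 0.1685, 0.1725]
eef_rot: [0.258, -0.01, 0.966, 0.003]
contact_force: [0.0, 0.4, -0.0]
opening: 0.077
```

{"fn": "arm_command", "kwargs": {
  "rows": [0,0,-0.5,0,0,0,0,0,0,-0.8,0,0,0,0,0,0,-1,0,0,0,0,0,0,-1,0,0,0,0,-0.3,0,-1,0,0,0,0,-0.3,0.5,-1,0,0,0,0,0,0.8,-0.5,0,0,0,0,0,1,0,0,0,0,0,0,0.5,0,0,0,0,0,0,0,0,0,0,0,0]
}}

```text
time_s: 25.6
position: [0.3218, 0.2521, 0.3325]
eef_rot: [0.258, -0.011, 0.966, 0.004]
contact_force: [-0.2, -0.7, -0.1]
opening: 0.0851
```

```bash
python3 - <<'E'
from h import *
s=arm.camera('side');t=arm.camera('top')
cv2.imwrite('pics/s26.png',s[:,:,::-1]);cv2.imwrite('pics/t26.png',t[:,:,::-1])
crop(t,160,150,400,320,3.3,'t26b.png');crop(s,240,150,400,300,4,'s26b.png')
grip()
E
```

```text
t 25.7 grip [0.3988 0.2524 0.1977] tilt 29.8 yaw_y 0.022 F [ 0.1 -1.1  0.5] open 0.0854 q [ 0.53 -0.05 -0.71  0.45 -0.24  0.45]
```

View pics/t26b.png

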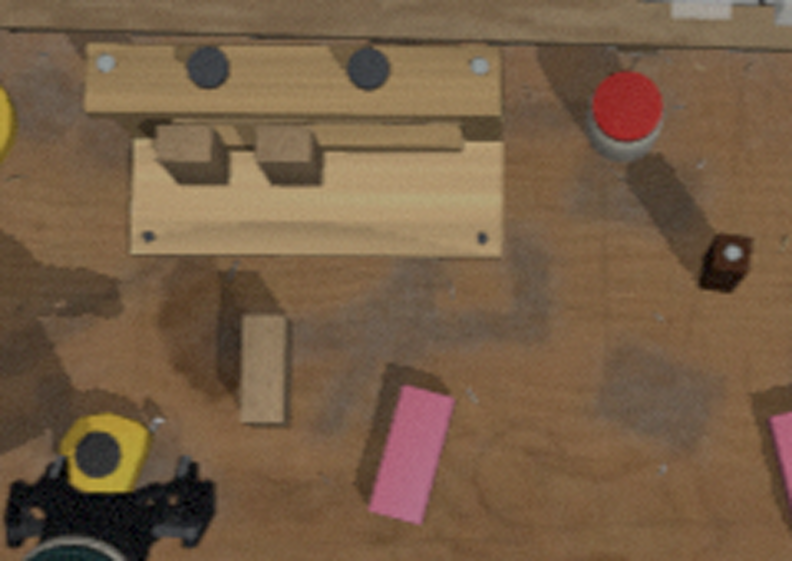

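View pics/s26b.png

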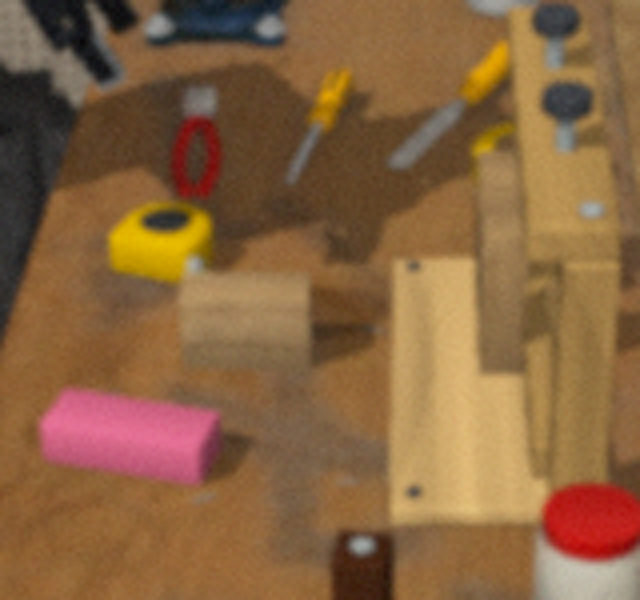

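Both posts stand, the spacer is on the bench at about (265,368) in the top crop, and the bystanders look unmoved. Final measurement of the gap, flushness and bystanders:

```bash
python3 - <<'E'
from h import *
O=np.array([.6835,.1355]);y=.022;c,sn=np.cos(y),np.sin(y)
J=lambda x,yy,z:[O[0]+c*x-sn*yy,O[1]+sn*x+c*yy,z]
t=cv2.GaussianBlur(cv2.imread("pics/t26.png").astype(np.float32).mean(2),(0,0),.6)
def edges(lines,a,thr):
    p=np.mean([cv2.remap(t,P[None,:,0],P[None,:,1],cv2.INTER_CUBIC)[0] for P in lines],0)
    g=np.gradient(cv2.GaussianBlur(p[None],(0,0),2)[0])
    return [(round(a[k]*1000,1),round(float(g[k]),1)) for k in range(2,len(g)-2) if abs(g[k])==max(abs(g[k-2:k+3])) and abs(g[k])>thr]
ys=np.arange(.130,-.045,-.0005)
for xs in ((-.027,-.022),(-.012,-.006)):
    print("y edges",xs,edges([proj("top",[J(x,a,.122) for a in ys]).astype(np.float32) for x in xs],ys,1.2))
xs=np.arange(-.045,.012,.0005)
for n,yy in (("fixed",(.085,.095,.105)),("looseL",(.032,.027)),("looseR",(.007,.001))):
    print("x edges",n,edges([proj("top",[J(a,b,.122) for a in xs]).astype(np.float32) for b in yy],xs,.7))
a=cv2.imread("pics/top0.png");b=cv2.imread("pics/t26.png")
for n,(x0,y0,x1,y1) in {"jar":(335,165,365,200),"tapeTop":(178,272,210,292),"sanding":(428,196,472,228)}.items():
    print(n,cv2.phaseCorrelate(a[y0:y1,x0:x1].mean(2).astype(np.float32),b[y0:y1,x0:x1].mean(2).astype(np.float32)), )
E
```

```text
y edges (-0.027, -0.022) [(np.float64(121.0), -2.3), (np.float64(76.0), -4.0), (np.float64(60.5), 5.2), (np.float64(42.0), -1.4), (np.float64(-5.5), -3.8), (np.float64(-16.0), 5.3)]
y edges (-0.012, -0.006) [(np.float64(127.5), -1.5), (np.float64(119.5), 3.8), (np.float64(75.5), -3.2), (np.float64(68.5), 2.9), (np.float64(54.0), -2.2), (np.float64(39.0), 2.5), (np.float64(-3.5), -2.1), (np.float64(-10.0), 2.6)]
x edges fixed [(np.float64(-43.5), -1.0), (np.float64(-30.0), 4.1), (np.float64(-0.5), -2.0), (np.float64(5.5), -2.3), (np.float64(10.0), 3.2)]
x edges looseL [(np.float64(-42.5), -2.5), (np.float64(-29.5), 3.9), (np.float64(-0.5), -1.6), (np.float64(5.5), -1.6), (np.float64(10.0), 3.4)]
x edges looseR [(np.float64(-41.5), 0.8), (np.float64(-29.5), 4.3), (np.float64(0.0), -2.6), (np.float64(5.5), -0.7), (np.float64(9.5), 3.3)]
jar ((-0.01829191750982595, -0.08720020033662124), 1.0262105101788486)
tapeTop ((0.46205915240711093, -0.06995461096211741), 0.9648911580443382)
sanding ((0.5137225875308573, -0.06893983405797499), 1.0252857234742907)
```

```bash
python3 -c "
from station import arm
print(arm.close_job())"
```

```text
the job is handed in; nothing more can be done
None
```

The job is done and handed in at about 26 s of the 59 s allowed.

**What I did**
- **Turning:** I gripped the flat pine block and carried it at 45° to the far side of the bench stop. I pulled its tail end back against the stop until it turned upright in the fingers.
- **Placing:** I stood it on the base plate under the beam, against the back strip. There I released it once and regripped higher so the fingers would clear the spacer. I then slid it left until the spacer pushed back with about 10 N.
- **Spacer:** I drew the spacer straight out and set it on the open bench about 6 cm in front of the jig.

**Last checks (top camera)**
- **Post position:** it stands with its front and back edges in line with the fixed post to within about 0.5 mm. The yaw between them is too small to measure.
- **Gap:** about 35.5 to 36.5 mm by edge measurement against the 35 mm spacer. The posts' centres were about 80.5 mm apart before the spacer came out; 80 mm is nominal.
- **Bystanders:** the jar shows no shift. The tape measure and sanding block each gave about 0.5 px, which I put down to image noise or shadow, since nothing went near the sanding block or touched the tape measure.
- **Robot:** nothing was touching the arm at the end.

**What did not go as planned**
- The tail slid on the stop's far face just below its top edge, rather than bearing on the edge itself.
- When I first lowered the post onto the base, I pressed up to about 53 N at the wrist, through the held post, before backing off.
- The cameras and the arm's own position differed by about 2 mm sideways, which I corrected for.

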